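# Contact-read the label of the red-capped bottle

## Robot

A 6-joint arm with a two-finger parallel gripper is mounted at the origin on the work surface. World frame = base frame: x ahead of the robot, y to its left, z up, the work surface at z = 0. Lengths are in m, angles in rad, forces in N, time in s.
With the tool pointing down it reaches from about 0.25 to 0.775 m from the base axis. Payload 4 kg.
Tool frame: the origin (TCP) lies midway between the tips of the shut fingers; the grasp point (between the pads) lies 19 mm behind it (grip_point_offset is the distance from the TCP to the grasp point, in m); z points along the fingers, y is the line along which they close (so a half turn about z gives the same grasp; the last joint's range is limited). The gripper opens to 94 mm and grips with 3 to 60 N. Pads are 16 mm wide; open, the fingers measure 119 mm over their backs; the gripper's body (75 mm by 177 mm) begins 78 mm behind the grasp point.
Start: joints at [-1.379, 0.087, 1.371, -0, 1.684, -0.103], TCP at [0.16, -0.526, 0.181] pointing down, gripper open.
Joint ranges: [-3.1, 3.1], [-0.76, 2.03], [0.27, 2.55], [-1.08, 4.22], [0.17, 2.65], [-2.57, 2.57]. Speed limits (rad/s): [2.79, 2.79, 3.14, 3.14, 3.14, 3.14].

## Interface

Orientations are given as [roll, pitch, yaw] about the fixed x, y, z axes, in that order (R = Rz(yaw) Ry(pitch) Rx(roll)).
In Python, from bench import * gives the robot as it stands.
- The arm moves only by the tool carry_out, never from a script. Its argument "commands" is a list of rows, each a list of 6 numbers: the shift along the tool's x, y, z in m, then the turn, a rotation vector about the tool's x, y, z in rad. In form: [[tx, ty, tz, rx, ry, rz], ...]. A call has exactly 5 rows; each row is the pose to reach, as a shift and turn from the pose commanded when the call began, along the tool's axes at that moment; what a row does not reach only later rows make up. A row lasts 1/10 s, in which the tool goes at most 50 mm and 8.59 degrees, less where a joint would pass 70% of its speed; a pose out of reach is approached as far as the arm can. A call with a gripper value outside its range is refused whole. "jaw" is the opening, from 0 (shut) to 1 (fully open), set as the call begins (left out, the last holds). The fingers move at their own pace and stop on an object; the grip force is fixed at half the most. Time passes only in rows, so rows that repeat a pose let the fingers close, or fill a call up. It gives the time, the measured TCP pose, the force, the opening and the grip force at its end, in the units of the state.
- get_obs(): the state, without advancing time (a new reading comes with each control period).
- snapshot(name): name is "side" or "top"; returns a dict with "img" (420x560x3 uint8, red, green, blue), "range_z" (420x560 float32, m along the optical axis (not along the pixel's ray), 0 where there is no reading), "fx", "fy", "cx", "cy" (pixels), "R" (3x3) and "t" (3): a world point X has camera coordinates R X + t. Camera axes: x right, y down, z forward; pixel columns grow to the right and rows downward; lengths in m; the calibration is good to about 2 mm. A picture is of the moment at which its call begins.
- close_job(): hands the job in; it is judged then, once.
The state is a dict: "time": time; "joint_positions": joint angles; "qvel": joint speeds; "joint_torque": joint torques, N m; "tool_pos": TCP position; "ee_rot": TCP orientation; "wrist_force": force on the tool from outside, world axes, zero at the start; "wrist_torque": the same for the moment, N m; "width": finger opening in m; "finger_force": force on a finger pad.
Only numpy, scipy, OpenCV 4.12 (cv2) and the standard library are available. Lean on these libraries where they do the work, as an engineer would, in place of code of your own. Each camera call takes 0.05 s, during which the arm holds its last target. There are 200 camera calls.

## Task

Take the contact reader off its charging pad and read the barcode of the red-capped bottle under the low clear canopy: with the reader leaned back so that its nose points level and square at the label, press the sprung nose gently (about 4 N) on the middle of the barcode and hold it steady for two seconds. The bottle stands loose and slides back, by an unknown few millimetres up to 25, before the clear back stop holds it. Then stand the reader upright on the middle of its charging pad again and let go, leaving every bottle standing in its pocket and the other things undisturbed.

Things in the scene. Friction and masses are not known exactly. Their poses are not given: they have to be found in the camera images.
- reader: Loose cordless contact reader, 0.2 kg. Origin: centre of its foot's underside; z up the handle, x to the side where the nose sticks out. Foot: grey disc, 48 mm wide, 14 thick. Handle: white square bar 26 x 26 mm, top 150 mm above the origin, orange band at 90. At 55 mm height a grey tube, 20 mm thick, leaves the axis towards +x, 35 degrees down; lean the top back 35 degrees and it is level.
- grip (a point): Point on the handle axis 125 mm above the reader's origin, where to grip: across the +y and -y faces.
- nose: Sprung nose of the reader, orange, 13 mm in diameter with a round black rubber end; its x axis is the pointing direction (outwards). It slides back up to 8 mm into the tube when pressed, taking 0.6 N at first, about 4 N at 3.5 mm and 8.6 N at the end of its travel. Origin 25 mm behind the tip.
- nose_tip (a point): The foremost point of the nose's rubber end (moves with the nose). Not pressed, it lies at x 69.6, y 0, z 6.2 mm in the reader's frame.
- bottle: The bottle to read: loose amber glass bottle with RED cap, 45 mm in diameter, 92 mm tall, about 0.1 kg, a white label band from 45 to 75 mm height with a barcode on its -x side (towards the robot, give or take). Origin: centre of its underside; z up.
- label (a point): Middle of the barcode on the surface of the red-capped bottle: 22.5 mm towards the bottle's -x, 60 mm above its underside.
- rack: Fixed display rack; origin centre of its underside, front towards its -x. White plinth 50 mm high, x -36 to 69 mm, 290 mm wide. Pockets at y -85, 0, 85 mm, one bottle each: front lip 6 mm high, clear dividers 20 mm high and 59 mm apart, clear back stop somewhere 3 to 25 mm behind the bottles. White side panels at y -140 and 140 mm, 200 mm high, carry a canopy.
- canopy_front (a point): Middle of the lower front edge of the rack's clear canopy: 200 mm above the table, at x -90 mm of the rack. The canopy is 6 mm thick and covers x -90 to 65 mm over the full 290 mm width; an aluminium lamp bar on its front edge reaches 218 mm.
- pad: Fixed black round charging pad, 90 mm in diameter, 6 mm thick, with an aluminium rim. Origin: centre of its underside.
- pad_top (a point): Centre of the charging pad's top face, where the reader's foot stands.
- bottle_left: Bystander: a bottle just like the one to read, but with a black cap, in another pocket of the rack. Origin: centre of its underside.
- bottle_right: Bystander: another black-capped bottle in the rack. Origin: centre of its underside.
- dropper: Bystander: small loose white dropper bottle with black pointed cap, 34 mm in diameter, 85 mm tall, near the charging pad. Origin: centre of its underside.
- beaker: Bystander: small loose glass beaker, 64 mm in diameter, 75 mm tall. Origin: centre of its underside.
There are look-alikes about, which are no part of the job. Of the things like the pad, leave any that is blue, pink or turquoise; of the rest the larger one is meant.

How it is judged:
On the way, in this order (a step that is already met when the one before it is completed fails the run):
1. the reader is lifted clear of its pad (height (world z) of reader above 0.03 m), for 0.2 s.
2. the nose is pressed on the middle of the barcode (tip within 12 mm), pointing within 0.3 rad of square to it, with 2 to 7 N, the reader still, for 1.5 s (contact force between nose and bottle between 2 and 7 N and distance between nose_tip and label below 0.012 m and angle between the x axis of nose and the x axis of bottle, either way round below 0.3 rad and linear speed of reader below 0.03 m/s and angular speed of reader below 0.3 rad/s), for 1.5 s.
At the end, for the whole second after the job is handed in: Reader upright (0.08 rad) and at rest on the charging pad, foot centre within 20 mm of the pad centre; all bottles upright at rest in their pockets (red-capped within 35 mm of its start); dropper bottle and beaker upright within 20 mm of their starts (horizontal distance between reader and pad_top below 0.02 m and z of reader in the frame of pad_top between -0.003 and 0.004 m and angle between each of reader, bottle, bottle_left, bottle_right's own z axis and vertical below 0.08 rad and linear speed of each of reader, bottle, bottle_left, bottle_right below 0.02 m/s and z of bottle in the frame of rack between 0.046 and 0.054 m and z of bottle_left in the frame of rack between 0.046 and 0.054 m and z of bottle_right in the frame of rack between 0.046 and 0.054 m and angle between each of dropper, beaker's own z axis and vertical below 0.1 rad and distance of bottle from where it was at the start of the episode below 0.035 m and distance of each of dropper, beaker from where it was at the start of the episode below 0.02 m); the robot touches nothing.
It fails at once if the nose or reader is pushed on the red-capped bottle with more than 20 N (contact force between reader and bottle above 20 N).
It fails at once if a bystander (black-capped bottle, dropper bottle or beaker) is shifted by more than 20 mm (distance of any of bottle_left, bottle_right, dropper, beaker from where it was at the start of the episode above 0.02 m).
It also fails if it takes over 59 s, if anything falls off the work surface, if the arm or the gripper's body presses on something with over 40 N, if the wrist force passes 120 N, or if a joint passes its speed limit or range.

## Working session

There is one attempt and no reset: what is moved stays moved. The work goes in short steps, Python scripts to look and compute and a tool call to move; the robot and the scene stay as the last step left them, time stands still between calls to the robot, and variables do not carry over. Pictures are saved under pics/ and viewed, at most 10 in all, crops included, and the job is handed in when it is done.

Besides the shell and the picture viewer there is one more tool, called after "Request:" as name(argument=value, ...) on one line, values as JSON. carry_out: Moves the arm, as the interface text tells. Its arguments: {"type":"object","properties":{"commands":{"type":"array","items":{"type":"array","items":{"type":"number"}}},"jaw":{"type":"number"}},"required":["commands"]}

```bash
ls; mkdir -p pics
python3 - <<'E'
from bench import *
import cv2,numpy as np
o=get_obs();print(o['time'],o['tool_pos'],o['ee_rot'],o['width'],o['wrist_force'])
for n in("side","top"):
    s=snapshot(n);cv2.imwrite(f"pics/{n}0.png",s["img"][:,:,::-1]);np.savez(f"{n}0.npz",**s)
    print(n,s["fx"],s["cx"],s["cy"],np.round(s["R"],3).tolist(),s["t"],-s["R"].T@s["t"])
E
```

```text
pics
0.0 [ 0.15966459 -0.52569908  0.1800224 ] [-3.13944743e+00 -2.01177300e-04  2.94752337e-01] 0.09392603545112276 [ 0.81606878 -0.75893213  0.35269659]
side 428.19555397386677 282.38232435758084 212.8111231334748 [[0.955, -0.297, -0.003], [-0.159, -0.503, -0.85], [0.251, 0.812, -0.527]] [-0.53934146  0.17808857  1.0784683 ] [ 0.27264178 -0.94634223  0.71819318]
top 534.0153769659087 277.1429488737076 207.49181844458258 [[-0.006, -1.0, -0.006], [-0.999, 0.006, -0.037], [0.037, 0.006, -0.999]] [-0.03663884  0.535411    1.65546918] [ 0.47370177 -0.04960308  1.67383743]
```

View pics/side0.png

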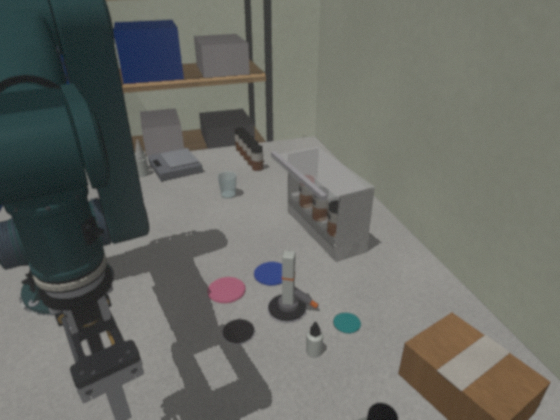

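View pics/top0.png

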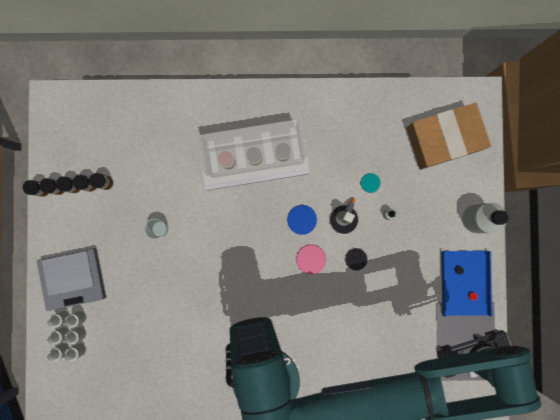

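The side view shows the reader at about (288,285) on the larger black pad, with the rack at (328,205). In the top view the reader is at (345,217), the red cap at (227,159) and the small black look-alike pad at (356,259). The dropper is at (391,214) and the beaker at (157,226).

```bash
cat > h.py <<'E'
import numpy as np,cv2
from scipy.spatial.transform import Rotation as Ro
def load(n): return dict(np.load(n+".npz"))
def cloud(s):
    v,u=np.indices(s["range_z"].shape);z=s["range_z"]
    c=np.stack([(u-s["cx"])/s["fx"]*z,(v-s["cy"])/s["fy"]*z,z],-1)
    return (c-s["t"])@s["R"]
def ray(s,u,v,z):
    o=-s["R"].T@s["t"];d=s["R"].T@np.array([(u-s["cx"])/s["fx"],(v-s["cy"])/s["fy"],1]);return o+d*(z-o[2])/d[2]
def proj(s,X):
    c=np.asarray(X)@s["R"].T+s["t"];return np.stack([c[...,0]/c[...,2]*s["fx"]+s["cx"],c[...,1]/c[...,2]*s["fy"]+s["cy"]],-1)
E
python3 - <<'E'
from h import *
t=load("top0");s=load("side0")
a=cv2.resize(t["img"][105:245,190:410],(770,490),interpolation=cv2.INTER_CUBIC)
cv2.imwrite("pics/c1.png",a[:,:,::-1])
b=cv2.resize(s["img"][140:360,215:390],(467,587),interpolation=cv2.INTER_CUBIC)
cv2.imwrite("pics/c2.png",b[:,:,::-1])
P=cloud(t)
for u,v in[(227,159),(255,155),(283,151),(345,217),(348,217),(343,214),(391,214),(157,226),(335,228),(356,259),(302,219),(210,183),(250,183)]:print(u,v,np.round(P[v,u],3))
E
```

```text
227 159 [0.663 0.096 0.207]
255 155 [0.673 0.019 0.209]
283 151 [ 0.685 -0.058  0.201]
345 217 [ 0.501 -0.233  0.156]
348 217 [ 0.502 -0.243  0.15 ]
343 214 [ 0.512 -0.236  0.087]
391 214 [ 0.511 -0.38   0.081]
157 226 [0.48  0.336 0.007]
335 228 [ 0.47  -0.22   0.003]
356 259 [ 0.373 -0.284  0.007]
302 219 [ 0.499 -0.117  0.006]
210 183 [0.596 0.143 0.211]
250 183 [0.596 0.033 0.21 ]
```

View pics/c1.png

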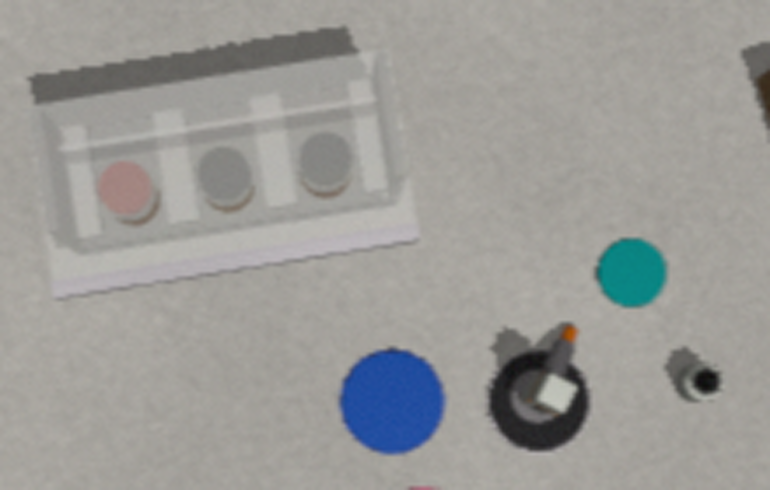

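View pics/c2.png

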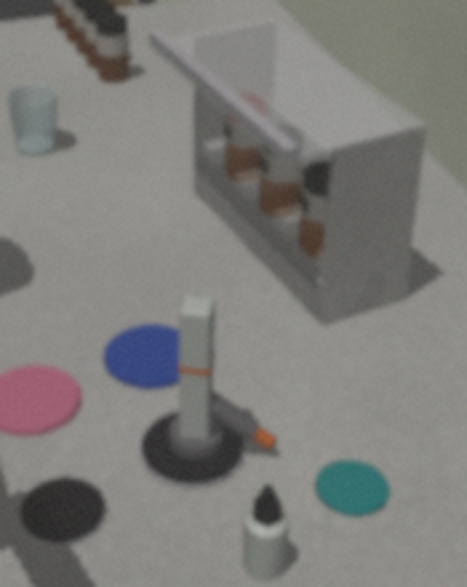

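The top crop shows the red cap centred at about (125,186), the lamp bar edge from (55,297) to (418,240), the pad ring centred at about (539,400), the handle top at (556,392) and the orange nose at (568,333). In the side crop the reader stands on the pad with its nose pointing right and away, and the red-capped bottle is the farthest one in the rack.

Run:
```python
from h import *
t=load("top0");s=load("side0")
f=lambda x,y:((x+.5)/3.5-.5+190,(y+.5)/3.5-.5+105)
g=lambda x,y:((x+.5)/2.668-.5+215,(y+.5)/2.668-.5+140)
L=ray(t,*f(55,297),.218);R=ray(t,*f(418,240),.218)
d=R-L;yaw=np.arctan2(d[0],-d[1]);print("bar",L,R,np.linalg.norm(d),"yaw",yaw)
for n,p in dict(red=(125,184),mid=(225,176),rt=(325,162)).items():print(n,ray(t,*f(*p),.142))
# handle top
for nm,c in(("top",t),("side",s)):
    P=cloud(c);m=(abs(P[...,0]-.505)<.04)&(abs(P[...,1]+.237)<.04)
    h=m&(P[...,2]>.06)&(P[...,2]<.17);Q=P[h];print(nm,"handle",len(Q),Q.min(0),Q.max(0),np.median(Q[Q[:,2]>.145],0))
    # pad: dark pixels near
    im=c["img"].astype(int);m=(abs(P[...,0]-.50)<.07)&(abs(P[...,1]+.237)<.07)&(P[...,2]<.03)&(im.max(-1)<60)
    v,u=np.nonzero(m);hu=cv2.convexHull(np.stack([u,v],1).astype(np.float32))[:,0]
    W=np.array([ray(c,a,b,.006) for a,b in hu]);A=np.c_[2*W[:,:2],np.ones(len(W))];x=np.linalg.lstsq(A,(W[:,:2]**2).sum(1),rcond=None)[0]
    print(" pad",x[:2],"r",np.sqrt(x[2]+x[0]**2+x[1]**2),"z",np.median(P[m][:,2]))
    o=(im[...,0]-im[...,2]>60)&(im[...,0]>120)&(abs(P[...,0]-.53)<.08)&(abs(P[...,1]+.25)<.08)
    v,u=np.nonzero(o);print(" orange",list(zip(u,v))[:40],P[o].mean(0) if o.any() else 0)
    w=(im.min(-1)>150)&h;v,u=np.nonzero(w);print(" white px",len(u),u.mean(),v.mean(),u.min(),u.max(),v.min(),v.max())
print("toptop",ray(t,*f(557,392),.156))
print("nose tip",ray(t,*f(570,327),.012), "side", ray(s,*g(268,440),.012))
print("side top centre",ray(s,*g(199,303),.156))
for n,p in dict(barL=(152,36),barR=(290,146)).items():print(n,ray(s,*g(*p),.218))
```

```text
bar [0.57795938 0.15470347 0.218     ] [ 0.6206765  -0.12909492  0.218     ] 0.2869952632648889 yaw 0.14939770733402707
red [0.67625306 0.10756003 0.142     ]
mid [0.68228926 0.0251594  0.142     ]
rt [ 0.69328547 -0.05724713  0.142     ]
top handle 124 [ 0.48488294 -0.25963987  0.06173643] [ 0.52431311 -0.22769993  0.16371314] [ 0.50149309 -0.24499778  0.15449094]
 pad [ 0.49884002 -0.2465553 ] r 0.042111343618803185 z 0.006406827082709103
 orange [(np.int64(352), np.int64(198)), (np.int64(353), np.int64(198)), (np.int64(352), np.int64(199)), (np.int64(353), np.int64(199)), (np.int64(354), np.int64(199)), (np.int64(351), np.int64(200)), (np.int64(352), np.int64(200)), (np.int64(353), np.int64(200)), (np.int64(354), np.int64(200)), (np.int64(351), np.int64(201)), (np.int64(352), np.int64(201)), (np.int64(353), np.int64(201)), (np.int64(353), np.int64(202))] [ 0.55676247 -0.27321845  0.02450573]
 white px 63 348.74603174603175 216.85714285714286 344 353 212 221
side handle 525 [ 0.4866314  -0.26145634  0.06036224] [ 0.52129109 -0.22389288  0.15727779] [ 0.50240811 -0.24931552  0.15470
[... 598 characters left out ...]
4)), (np.int64(315), np.int64(304)), (np.int64(316), np.int64(304)), (np.int64(312), np.int64(305)), (np.int64(313), np.int64(305)), (np.int64(314), np.int64(305)), (np.int64(315), np.int64(305)), (np.int64(316), np.int64(305)), (np.int64(314), np.int64(306)), (np.int64(315), np.int64(306)), (np.int64(316), np.int64(306))] [ 0.55426652 -0.27482281  0.02341914]
 white px 43 287.93023255813955 254.6046511627907 284 292 252 257
toptop [ 0.5024454  -0.24419287  0.156     ]
nose tip [ 0.56292166 -0.27485538  0.012     ] side [ 0.56132603 -0.26782302  0.012     ]
side top centre [ 0.50531381 -0.24299118  0.156     ]
barL [0.57766035 0.14261696 0.218     ]
barR [ 0.6285975  -0.12559458  0.218     ]
```

Run:
```python
from h import *
from scipy.optimize import least_squares
t=load("top0");s=load("side0")
def tri(p,q):
    r=least_squares(lambda X:np.r_[proj(t,X)-p,proj(s,X)-q],[.55,-.2,.1]);return r.x,np.abs(r.fun).max()
def blob(c,roi,cond):
    m=cond(c["img"].astype(int));k=np.zeros(m.shape,bool);k[roi[1]:roi[3],roi[0]:roi[2]]=1;v,u=np.nonzero(m&k);return np.array([u.mean(),v.mean()]),len(u)
org=lambda i:(i[...,0]-i[...,2]>60)&(i[...,0]>110)
red=lambda i:(i[...,0]-i[...,1]>22)
a,b=blob(t,(344,190,362,208),org),blob(s,(305,295,325,312),org);print("orange",a,b,tri(a[0],b[0]))
a,b=blob(t,(215,148,240,172),red),blob(s,(300,170,318,190),red);print("redcap",a,b,tri(a[0],b[0]))
# reader fit: handle top face corners via top white blob + side vertical silhouette
P=cloud(t);Q=P[(P[...,2]>.19)&(P[...,2]<.24)&(abs(P[...,0]-.66)<.13)&(abs(P[...,1]-.02)<.19)]
(c,wh,an)=cv2.minAreaRect((Q[:,:2]*1000).astype(np.float32));print("canopy",len(Q),c,wh,an)
# front edge line: per y bin min x
ys=np.arange(-.1,.14,.01);xs=[np.sort(Q[abs(Q[:,1]-y)<.006][:,0])[1] for y in ys];print("front line",np.polyfit(ys,xs,1))
xs=[np.sort(Q[abs(Q[:,1]-y)<.006][:,0])[-2] for y in ys];print("back line",np.polyfit(ys,xs,1))
S=cloud(s);H=(abs(S[...,0]-.505)<.035)&(abs(S[...,1]+.245)<.03)&(S[...,2]>.04)&(S[...,2]<.15)
print("side handle mean by z",[(z,np.round(np.median(S[H&(abs(S[...,2]-z)<.01)],0),4)) for z in(.06,.09,.12,.14)])
v,u=np.nonzero(H);print([(r,u[v==r].min(),u[v==r].max()) for r in range(258,290,5) if (v==r).any()])
z=cv2.resize(s["img"][180:240,290:350],(600,600),interpolation=cv2.INTER_CUBIC);cv2.imwrite("pics/c3.png",cv2.convertScaleAbs(z[:,:,::-1],alpha=1.5,beta=-40))
```

```text
orange (array([352.42857143, 199.78571429]), 14) (array([313.53846154, 303.65384615]), 26) (array([ 0.55585131, -0.27290359,  0.0212832 ]), np.float64(0.4072434789861177))<stdin>:7: RuntimeWarning: Mean of empty slice.
  ret = ret.dtype.type(ret / rcount)
Traceback (most recent call last):
ValueError: Residuals are not finite in the initial point.
```

Run:
```python
from h import *
from scipy.optimize import least_squares
t=load("top0");s=load("side0")
def tri(p,q):
    r=least_squares(lambda X:np.r_[proj(t,X)-p,proj(s,X)-q],[.55,-.2,.1]);return r.x,np.abs(r.fun).max()
def blob(c,roi,th):
    i=c["img"].astype(int)[roi[1]:roi[3],roi[0]:roi[2]];m=i[...,0]-i[...,1];m=m>np.median(m)+th;v,u=np.nonzero(m);return np.array([u.mean()+roi[0],v.mean()+roi[1]]),len(u),(u.min()+roi[0],u.max()+roi[0],v.min()+roi[1],v.max()+roi[1])
a,b=blob(t,(213,146,242,172),20),blob(s,(300,170,320,185),10);print("redcap",a,b,ray(t,*a[0],.142));print(tri(a[0],b[0]))
P=cloud(t);Q=P[(P[...,2]>.19)&(P[...,2]<.24)&(abs(P[...,0]-.66)<.13)&(abs(P[...,1]-.02)<.19)]
(c,wh,an)=cv2.minAreaRect((Q[:,:2]*1000).astype(np.float32));print("canopy",len(Q),c,wh,an)
ys=np.arange(-.1,.14,.01);xs=[np.sort(Q[abs(Q[:,1]-y)<.006][:,0])[1] for y in ys];print("front line",np.polyfit(ys,xs,1))
xs=[np.sort(Q[abs(Q[:,1]-y)<.006][:,0])[-2] for y in ys];print("back line",np.polyfit(ys,xs,1))
S=cloud(s);H=(abs(S[...,0]-.505)<.035)&(abs(S[...,1]+.245)<.03)&(S[...,2]>.04)&(S[...,2]<.15)
print("side handle mean by z",[(z,np.round(np.median(S[H&(abs(S[...,2]-z)<.01)],0),4)) for z in(.06,.09,.12,.14)])
v,u=np.nonzero(H);print([(r,u[v==r].min(),u[v==r].max()) for r in range(258,290,5) if (v==r).any()])
z=cv2.resize(s["img"][170:245,285:350],(520,600),interpolation=cv2.INTER_CUBIC);cv2.imwrite("pics/c3.png",cv2.convertScaleAbs(z[:,:,::-1],alpha=1.5,beta=-40))
```

```text
redcap (array([225.19230769, 158.19230769]), 156, (np.int64(219), np.int64(232), np.int64(151), np.int64(165))) (array([310.43333333, 178.1       ]), 30, (np.int64(307), np.int64(313), np.int64(175), np.int64(182))) [0.67342594 0.10804287 0.142     ]
(array([0.67895475, 0.1065917 , 0.13963388]), np.float64(1.9300392078118307))
canopy 5871 (675.7919311523438, 23.501876831054688) (156.61585998535156, 290.1204528808594) 8.755218505859375
front line [-0.15137398  0.60086908]
back line [-0.15279348  0.75698959]
side handle mean by z [(0.06, array([ 0.5075, -0.2547,  0.0575])), (0.09, array([ 0.4989, -0.2524,  0.0899])), (0.12, array([ 0.4988, -0.2534,  0.1206])), (0.14, array([ 0.4992, -0.2534,  0.1394]))]
[(258, np.int64(294), np.int64(294)), (263, np.int64(282), np.int64(294)), (268, np.int64(282), np.int64(294)), (273, np.int64(282), np.int64(294)), (278, np.int64(282), np.int64(294)), (283, np.int64(282), np.int64(294)), (288, np.int64(282), np.int64(298))]
```

View pics/c3.png

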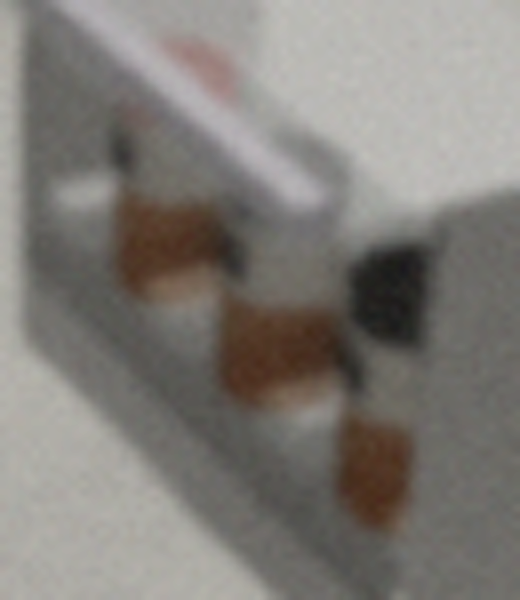

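The crop shows a barcode as a dark patch at the left edge of each label (red-capped bottle at about (122,150)). It therefore faces the rack front, and I'll use the rack yaw of 0.152. The estimates agree with each other:
- **Reader:** (0.502, -0.244), yaw -0.49
- **Bottle:** (0.675, 0.108)
- **Pad:** (0.499, -0.247)

```bash
cat >> h.py <<'E'
def down(yaw,lean=0):  # tool x = reader x; lean top back
    return Ro.from_euler("z",yaw)*Ro.from_euler("y",-lean)*Ro.from_euler("x",np.pi)
def plan(p0,R0,steps):
    """steps: list of (target pos, target Ro, ncalls); prints rows"""
    for p1,R1,n in steps:
        p1=np.array(p1,float);w=(R1*R0.inv()).as_rotvec();a=np.array(p0,float);Rs=R0
        print("-> ",np.round(p1,4),"per row mm",np.linalg.norm(p1-a)/n/5*1e3,"deg",np.degrees(np.linalg.norm(w))/n/5)
        for k in range(n):
            rows=[];pb=a+(p1-a)*k/n;Rb=Ro.from_rotvec(w*k/n)*Rs
            for j in range(1,6):
                f=(k+j/5)/n;rows.append([round(float(x),4)+0. for x in np.r_[Rb.inv().apply(a+(p1-a)*f-pb),(Rb.inv()*Ro.from_rotvec(w*f)*Rs).as_rotvec()]])
            print(rows)
        p0,R0=p1,R1
def now(o): return np.array(o["tool_pos"]),Ro.from_euler("xyz",o["ee_rot"])
E
python3 - <<'E'
from h import *;from bench import *
p,R=now(get_obs());D=down(-.49)
plan(p,R,[((.5023,-.244,.205),D,2),((.5023,-.244,.112),D,1)])
E
```

```text
->  [ 0.5023 -0.244   0.205 ] per row mm 44.427115038135966 deg 4.496696453247299
[[0.041, -0.017, -0.0024, -0.0002, 0.0001, 0.0785], [0.0819, -0.034, -0.0049, -0.0004, 0.0001, 0.157], [0.1229, -0.051, -0.0073, -0.0006, 0.0002, 0.2354], [0.1639, -0.068, -0.0098, -0.0008, 0.0003, 0.3139], [0.2048, -0.085, -0.0122, -0.001, 0.0003, 0.3924]]
[[0.0314, -0.0314, -0.0025, -0.0002, 0.0001, 0.0785], [0.0627, -0.0628, -0.0049, -0.0004, 0.0001, 0.157], [0.0941, -0.0941, -0.0074, -0.0006, 0.0002, 0.2354], [0.1254, -0.1255, -0.0098, -0.0008, 0.0003, 0.3139], [0.1568, -0.1569, -0.0123, -0.001, 0.0003, 0.3924]]
->  [ 0.5023 -0.244   0.112 ] per row mm 18.599999999999998 deg 0.0
[[0.0, 0.0, 0.0186, 0.0, 0.0, 0.0], [0.0, 0.0, 0.0372, 0.0, 0.0, 0.0], [0.0, 0.0, 0.0558, 0.0, 0.0, 0.0], [0.0, 0.0, 0.0744, 0.0, 0.0, 0.0], [0.0, 0.0, 0.093, 0.0, 0.0, 0.0]]
```

Request:
carry_out(commands=[[0.041, -0.017, -0.0024, 0, 0, 0.078], [0.082, -0.034, -0.005, 0, 0, 0.157], [0.123, -0.051, -0.0073, 0, 0, 0.235], [0.164, -0.068, -0.0098, 0, 0, 0.314], [0.205, -0.085, -0.012, -0.001, 0, 0.392]], jaw=1)

```text
time: 0.6
tool_pos: [0.3322, -0.3839, 0.1928]
ee_rot: [3.141, 0.0, -0.101]
wrist_force: [0.6, -1.2, 0.8]
width: 0.094
finger_force: 0.0
```

Request:
carry_out(commands=[[0.031, -0.031, -0.0025, 0, 0, 0.078], [0.063, -0.063, -0.005, 0, 0, 0.157], [0.094, -0.094, -0.0074, 0, 0, 0.235], [0.125, -0.125, -0.0098, 0, 0, 0.314], [0.157, -0.157, -0.012, -0.001, 0, 0.392]])

```text
time: 1.1
tool_pos: [0.5037, -0.2429, 0.2047]
ee_rot: [3.14, -0.0, -0.493]
wrist_force: [-0.0, -0.5, 0.0]
width: 0.094
finger_force: 0.0
```

Run:
```python
from h import *;from bench import *
o=get_obs();p,R=now(o);D=down(-.49);print(o['time'],p,o['ee_rot'],o['qvel'].round(3),o['wrist_force'])
t=snapshot("top");s=snapshot("side");np.savez("top1",**t);np.savez("side1",**s)
a=np.hstack([cv2.resize(t["img"][170:250,300:400],(400,320)),cv2.resize(s["img"][220:330,240:350],(320,320))]);cv2.imwrite("pics/h1.png",a[:,:,::-1])
plan(p,R,[((.5023,-.244,.112),D,1)])
```

```text
1.1 [ 0.50365353 -0.24294273  0.20466318] [ 3.13950153e+00 -3.76053606e-05 -4.92567476e-01] [ 0.795  0.396 -0.465 -0.013  0.063  1.562] [-0.01702209 -0.47589912  0.03537414]
->  [ 0.5023 -0.244   0.112 ] per row mm 18.535818331158286 deg 0.03794754526435885
[[-0.0001, 0.0003, 0.0185, 0.0004, 0.0, -0.0005], [-0.0003, 0.0006, 0.0371, 0.0008, 0.0, -0.001], [-0.0004, 0.0008, 0.0556, 0.0013, 0.0, -0.0015], [-0.0006, 0.0011, 0.0741, 0.0017, 0.0, -0.0021], [-0.0007, 0.0014, 0.0927, 0.0021, 0.0, -0.0026]]
```

View pics/h1.png

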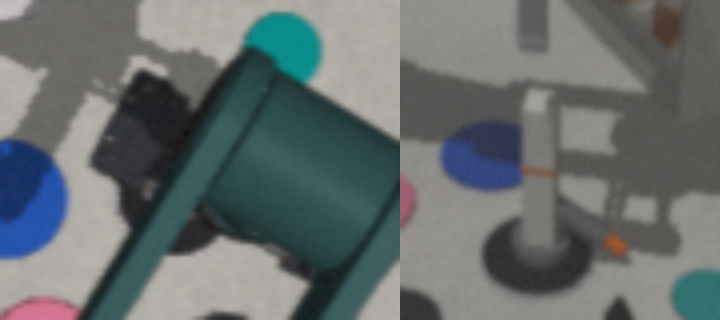

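The top crop shows the gripper hiding the reader. The side crop shows the reader standing undisturbed (handle top at about (538,100)), with one fingertip above it at (533,45). Now I descend.

Request:
carry_out(commands=[[0, 0, 0.018, 0, 0, 0], [0, 0, 0.037, 0, 0, 0], [0, 0, 0.056, 0, 0, 0], [0, 0, 0.074, 0, 0, 0], [0, 0, 0.093, 0, 0, 0]])

```text
time: 1.7
tool_pos: [0.5017, -0.2451, 0.1109]
ee_rot: [3.139, 0.0, -0.489]
wrist_force: [-0.4, -0.5, 0.8]
width: 0.0938
finger_force: 0.0
```

Run:
```python
from h import *;from bench import *
o=get_obs();p,R=now(o);print(o['time'],p,o['ee_rot'],o['wrist_force'])
s=snapshot("side")
for f in(-1,1):
  for z in(0,):print("fingertip proj",proj(s,p+R.apply([0,f*.053,0])))
print("handle top proj",proj(s,np.array([.5023,-.244,.156])))
cv2.imwrite("pics/g1.png",cv2.resize(s["img"][200:340,220:360],(600,600))[:,:,::-1])
o=get_obs();p,R=now(o);plan(p,R,[((.5023,-.244,.112),down(-.49),1)])
```

```text
1.7 [ 0.50173828 -0.24514121  0.11089258] [ 3.13925294e+00  1.47509306e-04 -4.89362762e-01] [-0.37557392 -0.48021176  0.83603665]
fingertip proj [291.95185059 256.04174028]
fingertip proj [283.49566167 286.24017759]
handle top proj [288.09222409 253.78099084]
->  [ 0.5023 -0.244   0.112 ] per row mm 1.155389698987153 deg 0.08561630627260435
[[0.0005, -0.0002, -0.001, 0.0004, 0.0014, 0.0001], [0.0009, -0.0005, -0.0021, 0.0008, 0.0029, 0.0002], [0.0014, -0.0007, -0.0031, 0.0011, 0.0043, 0.0003], [0.0018, -0.0009, -0.0041, 0.0015, 0.0058, 0.0004], [0.0023, -0.0011, -0.0052, 0.0019, 0.0072, 0.0005]]
```

View pics/g1.png

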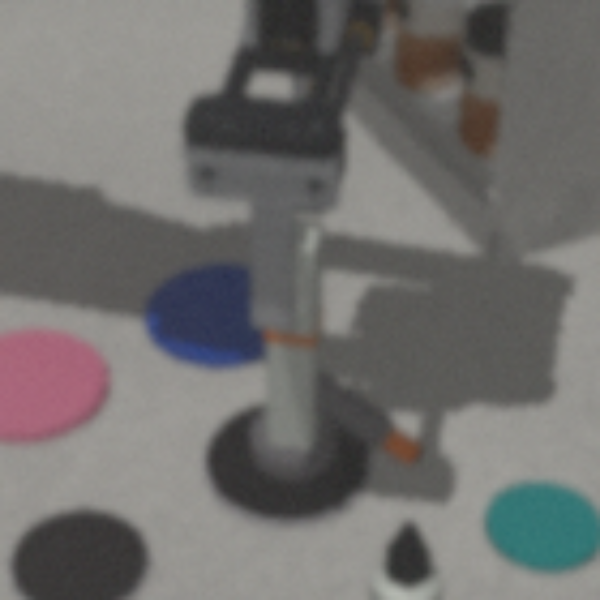

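The side crop shows the fingers straddling the handle, with the near fingertip at about (272,325) just above the orange band, as projected. Now I close and lift.

Request:
carry_out(commands=[[0, 0, 0, 0, 0, 0], [0, 0, 0, 0, 0, 0], [0, 0, 0, 0, 0, 0], [0, 0, 0, 0, 0, 0], [0, 0, 0, 0, 0, 0]], jaw=0)

```text
time: 2.25
tool_pos: [0.5031, -0.2448, 0.113]
ee_rot: [3.14, -0.002, -0.489]
wrist_force: [0.1, -0.3, -0.5]
width: 0.0579
finger_force: 0.0
```

Run:
```python
from bench import *
o=get_obs();print(o['time'],o['tool_pos'],o['ee_rot'],o['wrist_force'],o['width'],o['finger_force'],o['qvel'].round(3))
```

```text
2.25 [ 0.50312805 -0.24481888  0.11296587] [ 3.13960145e+00 -2.34002878e-03 -4.89116132e-01] [ 0.12048785 -0.28845664 -0.48770623] 0.057863941472652 0.0 [ 0.002  0.006  0.006  0.    -0.002  0.001]
```

Request:
carry_out(commands=[[0, 0, 0, 0, 0, 0], [0, 0, 0, 0, 0, 0], [0, 0, 0, 0, 0, 0], [0, 0, 0, 0, 0, 0], [0, 0, 0, 0, 0, 0]])

```text
time: 2.75
tool_pos: [0.5027, -0.2444, 0.1119]
ee_rot: [3.14, -0.001, -0.489]
wrist_force: [0.5, -0.4, -0.9]
width: 0.0261
finger_force: 29.9
```

Request:
carry_out(commands=[[0, 0, 0, 0, 0, 0], [0, 0, 0, 0, 0, 0], [0, 0, 0, 0, 0, 0], [0, 0, 0, 0, 0, 0], [0, 0, 0, 0, 0, 0]])

```text
time: 3.25
tool_pos: [0.5027, -0.2445, 0.112]
ee_rot: [3.14, -0.001, -0.489]
wrist_force: [0.0, 0.4, 0.4]
width: 0.0258
finger_force: 29.9
```

Run:
```python
from bench import *
from h import *
o=get_obs();print(o['time'],o['tool_pos'],o['ee_rot'],o['wrist_force'],o['width'],o['finger_force'],o['qvel'].round(3))
```

```text
3.25 [ 0.50272465 -0.24449118  0.11198676] [ 3.13981632e+00 -6.74996010e-04 -4.89198004e-01] [0.00873114 0.42946501 0.42151387] 0.025827069453193168 29.93569403886795 [ 0.001  0.001  0.     0.    -0.002  0.   ]
```

```bash
cat >> h.py <<'E'
PSI=.152;LEAN=np.radians(35);LABEL=np.array([.6528,.1046,.110]);OFF=np.array([.0696,0,-.0998])
def press(d,off=OFF,lab=LABEL,psi=PSI,lean=LEAN):
    tip=lab-d*np.array([np.cos(psi),np.sin(psi),0])
    return tip-(Ro.from_euler("z",psi)*Ro.from_euler("y",-lean)).apply(off),down(psi,lean)
E
python3 - <<'E'
from h import *;from bench import *
p,R=now(get_obs());D=down(-.489)
plan(p,R,[((.5027,-.2445,.232),D,1),(*press(.1),2)])
E
```

```text
->  [ 0.5027 -0.2445  0.232 ] per row mm 24.00264877031037 deg 0.021894006019990565
[[0.0, 0.0, -0.024, 0.0004, -0.0001, 0.0], [0.0, 0.0001, -0.048, 0.0007, -0.0003, -0.0001], [0.0, 0.0001, -0.072, 0.0011, -0.0004, -0.0001], [0.0001, 0.0002, -0.096, 0.0014, -0.0005, -0.0002], [0.0001, 0.0002, -0.12, 0.0018, -0.0007, -0.0002]]
->  [0.441  0.0722 0.1518] per row mm 33.242260077177875 deg 5.031253080478324
[[-0.0203, -0.0251, 0.008, 0.0196, 0.059, -0.0621], [-0.0406, -0.0501, 0.016, 0.0391, 0.1179, -0.1241], [-0.061, -0.0752, 0.0241, 0.0587, 0.1769, -0.1862], [-0.0813, -0.1002, 0.0321, 0.0783, 0.2358, -0.2483], [-0.1016, -0.1253, 0.0401, 0.0978, 0.2948, -0.3103]]
[[-0.0137, -0.0297, 0.0056, 0.0196, 0.059, -0.0621], [-0.0274, -0.0595, 0.0113, 0.0391, 0.1179, -0.1241], [-0.0412, -0.0892, 0.0169, 0.0587, 0.1769, -0.1862], [-0.0549, -0.119, 0.0226, 0.0783, 0.2358, -0.2483], [-0.0686, -0.1487, 0.0282, 0.0978, 0.2948, -0.3103]]
```

Request:
carry_out(commands=[[0, 0, -0.015, 0, 0, 0], [0, 0, -0.04, 0, 0, 0], [0, 0, -0.07, 0, 0, 0], [0, 0, -0.1, 0, 0, 0], [0, 0, -0.12, 0.002, 0, 0]])

```text
time: 3.75
tool_pos: [0.5032, -0.2447, 0.2357]
ee_rot: [3.141, -0.005, -0.489]
wrist_force: [0.2, -0.0, -1.4]
width: 0.0257
finger_force: 29.9
```

Request:
carry_out(commands=[[-0.0203, -0.0251, 0.008, 0.0196, 0.059, -0.062], [-0.0406, -0.0501, 0.016, 0.039, 0.118, -0.124], [-0.061, -0.0752, 0.024, 0.0587, 0.177, -0.186], [-0.0813, -0.1, 0.032, 0.0783, 0.236, -0.248], [-0.1016, -0.1253, 0.04, 0.0978, 0.2948, -0.3103]])

```text
time: 4.25
tool_pos: [0.4713, -0.0849, 0.1926]
ee_rot: [-3.09, -0.308, -0.182]
wrist_force: [-0.2, 0.6, -1.6]
width: 0.0255
finger_force: 30.0
```

Request:
carry_out(commands=[[-0.0137, -0.0297, 0.0056, 0.0196, 0.059, -0.062], [-0.0274, -0.0595, 0.0113, 0.039, 0.118, -0.124], [-0.0412, -0.0892, 0.0169, 0.0587, 0.177, -0.186], [-0.0549, -0.119, 0.0226, 0.0783, 0.236, -0.248], [-0.0686, -0.1487, 0.0282, 0.0978, 0.2948, -0.3103]])

```text
time: 4.75
tool_pos: [0.4402, 0.0731, 0.1521]
ee_rot: [3.14, -0.614, 0.155]
wrist_force: [0.7, 0.3, -1.5]
width: 0.0257
finger_force: 30.0
```

Request:
carry_out(commands=[[0, 0, 0, 0, 0, 0], [0, 0, 0, 0, 0, 0], [0, 0, 0, 0, 0, 0], [0, 0, 0, 0, 0, 0], [0, 0, 0, 0, 0, 0]])

```text
time: 5.25
tool_pos: [0.442, 0.0714, 0.1527]
ee_rot: [3.141, -0.612, 0.15]
wrist_force: [-1.4, 0.2, -3.1]
width: 0.0255
finger_force: 30.0
```

Run:
```python
from h import *;from bench import *
o=get_obs();p,R=now(o);print(o['time'],p,o['ee_rot'],press(.1)[1].as_euler("xyz"),o['wrist_force'],o['width'],o['finger_force'])
t=snapshot("top");s=snapshot("side");np.savez("top2",**t);np.savez("side2",**s)
RR=R*Ro.from_euler("x",np.pi)
tip=p+RR.apply(OFF);print("tip",tip)
vis=[]
for n,c in(("top",t),("side",s)):
    u,v=proj(c,tip);i=c["img"].astype(int);m=(i[...,0]-i[...,2]>50)&(i[...,0]>100);V,U=np.nonzero(m);k=np.hypot(U-u,V-v)<25
    print(n,"tip proj",u,v,"orange",k.sum(),U[k].mean() if k.any() else 0,V[k].mean() if k.any() else 0,"nose mid proj",proj(c,p+RR.apply(OFF+.009*np.array([-.819,0,.5736]))))
    u,v=int(u),int(v);a=cv2.resize(c["img"][v-45:v+45,u-45:u+45],(400,400));vis.append(a)
cv2.imwrite("pics/p1.png",np.hstack(vis)[:,:,::-1])
```

```text
5.25 [0.44197841 0.07138939 0.15274222] [ 3.14072274 -0.61192672  0.15035836] [ 3.14159265 -0.61086524  0.152     ] [-1.38541126  0.16467606 -3.07149122] 0.025499619795365462 29.996679425239563
tip [0.55500204 0.08842487 0.1110331 ]
top tip proj 233.07701144707931 199.7396138006913 orange 31 234.29032258064515 205.7741935483871 nose mid proj [233.54510204 202.76892365]
side tip proj 269.88869852603153 195.84834698354936 orange 17 264.94117647058823 197.41176470588235 nose mid proj [267.03053334 196.53289117]
```

View pics/p1.png

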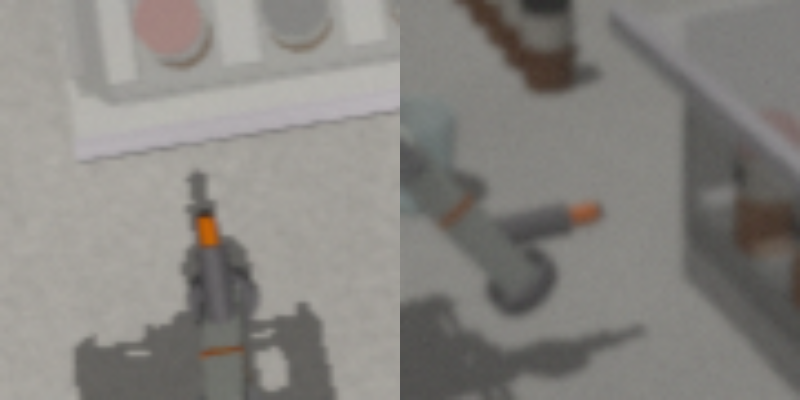

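The left (top) crop shows the tip at about (205,213), in line with the red cap. The right (side) crop shows the nose level, with its tip at about (605,210). I'll triangulate the nose and check it against the kinematics.

Run:
```python
from h import *;from bench import *
from scipy.optimize import least_squares
t=load("top2");s=load("side2")
def tri(p,q):
    r=least_squares(lambda X:np.r_[proj(t,X)-p,proj(s,X)-q],[.55,.1,.1]);return r.x.round(4),np.abs(r.fun).max().round(2)
print("orange",tri([234.29,205.77],[264.94,197.41]))
print("tip",tri([234.1,202],[270,197.4]))
for c,u,v in((t,234,206),(s,265,197)):
    P=cloud(c);i=c["img"].astype(int);m=(i[...,0]-i[...,2]>50)&(i[...,0]>100);V,U=np.nonzero(m);k=np.hypot(U-u,V-v)<12
    print(np.median(P[V[k],U[k]],0),U[k].min(),U[k].max(),V[k].min(),V[k].max())
    # grey tube + nose axis in XY
P=cloud(t);i=t["img"].astype(int)
m=(P[...,2]>.09)&(P[...,2]<.135)&(abs(P[...,0]-.53)<.04)&(abs(P[...,1]-.085)<.03);Q=P[m];print(len(Q),"axis fit y(x)",np.polyfit(Q[:,0],Q[:,1],1),Q[:,0].min(),Q[:,0].max())
o=get_obs();print(o['tool_pos'],o['ee_rot'],o['wrist_force'],o['wrist_torque'])
```

```text
orange (array([0.5383, 0.0847, 0.1107]), np.float64(0.33))
tip (array([0.5514, 0.085 , 0.1082]), np.float64(0.99))
[0.53672511 0.08516247 0.11517847] 232 237 203 209
[0.53868501 0.08236839 0.11239327] 263 267 196 199
124 axis fit y(x) [ 0.1757179 -0.0110973] 0.4924754860878522 0.5513594777634933
[0.4416786  0.07162768 0.15221284] [ 3.14092266 -0.61140207  0.15071762] [-0.54676281 -0.25829126 -2.01279671] [-0.05961063  0.64005191  0.0326068 ]
```

```bash
cat >> h.py <<'E'
LABEL=LABEL+.003*np.array([-np.sin(PSI),np.cos(PSI),0])
U=np.array([np.cos(PSI),np.sin(PSI),0])
def sample(k=8):
    """mean push force along -U and red cap centroid, over k camera periods"""
    from bench import get_obs,snapshot
    F=[];C=[]
    for j in range(k):
        t=snapshot("top");o=get_obs();F.append(-np.array(o["wrist_force"])@U)
        i=t["img"].astype(int)[140:175,210:245];m=i[...,0]-i[...,1];m=np.clip(m-np.median(m)-8,0,None);v,u=np.indices(m.shape)
        C.append([(m*u).sum()/m.sum()+210,(m*v).sum()/m.sum()+140])
    p,R=now(o);d=(LABEL-p-(R*Ro.from_euler("x",np.pi)).apply(OFF))
    print("t",o["time"],"F",np.mean(F).round(2),"+-",(np.std(F)/len(F)**.5).round(2),"cap",np.mean(C,0).round(2),"d",(d@U).round(4),"lat",(d@[-U[1],U[0],0]).round(4),"dz",d[2].round(4),"My",np.array(o["wrist_torque"]).round(3))
E
python3 - <<'E'
from h import *;from bench import *
sample(8)
p,R=now(get_obs());plan(p,R,[(*press(.015),1)])
E
```

```text
t 5.75 F -0.13 +- 0.19 cap [225.11 158.1 ] d 0.0998 lat 0.0029 dz -0.0 My [-0.1    0.631  0.037]
->  [0.525  0.085  0.1518] per row mm 16.959694113805618 deg 0.00950098507179324
[[0.0139, 0.0, 0.0097, 0.0001, -0.0001, 0.0], [0.0278, 0.0, 0.0195, 0.0002, -0.0002, 0.0], [0.0417, 0.0001, 0.0292, 0.0003, -0.0004, 0.0], [0.0556, 0.0001, 0.0389, 0.0004, -0.0005, 0.0], [0.0695, 0.0001, 0.0486, 0.0006, -0.0006, 0.0]]
```

Request:
carry_out(commands=[[0.014, -0.001, 0.0097, 0, 0, 0], [0.028, -0.002, 0.0195, 0, 0, 0], [0.042, -0.003, 0.0292, 0, 0, 0], [0.056, -0.003, 0.0389, 0, 0, 0], [0.0695, -0.003, 0.0486, 0, 0, 0]])

```text
time: 6.25
tool_pos: [0.5253, 0.0884, 0.1519]
ee_rot: [3.141, -0.612, 0.152]
wrist_force: [0.2, -0.8, -2.5]
width: 0.026
finger_force: 30.0
```

Request:
carry_out(commands=[[0.0016, 0, 0.0012, 0, 0, 0], [0.0033, 0, 0.0023, 0, 0, 0], [0.0049, 0, 0.0034, 0, 0, 0], [0.0066, 0, 0.0046, 0, 0, 0], [0.0082, 0, 0.0057, 0, 0, 0]])

```text
time: 6.75
tool_pos: [0.5344, 0.0896, 0.1522]
ee_rot: [3.141, -0.612, 0.152]
wrist_force: [-0.2, -0.6, -2.3]
width: 0.0257
finger_force: 30.0
```

Run:
```python
from h import *;from bench import *
sample(8)
t=snapshot("top");s=snapshot("side")
cv2.imwrite("pics/p2.png",np.hstack([cv2.resize(t["img"][140:215,200:275],(400,400)),cv2.resize(s["img"][155:230,270:345],(400,400))])[:,:,::-1])
```

```text
t 7.15 F 0.03 +- 0.18 cap [225.17 158.5 ] d 0.005 lat -0.0 dz -0.0003 My [-0.04   0.572 -0.034]
```

View pics/p2.png

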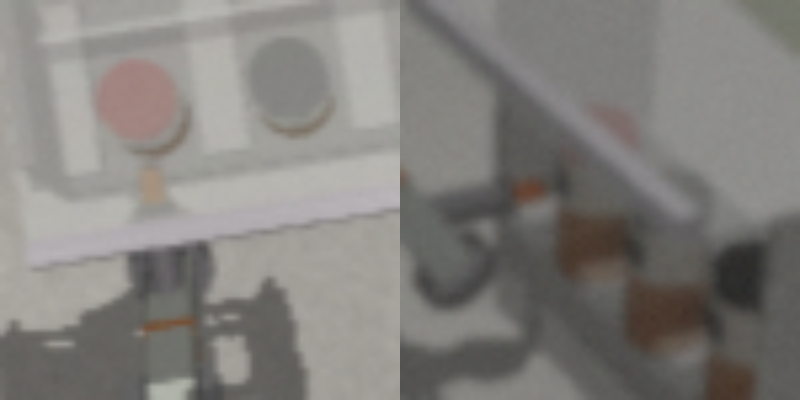

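The left crop shows the nose at about (150,185), close to the bottle's axis. The right crop shows the nose at (530,190), just short of the barcode at (560,170). I'll trim 1.5 mm right and 1.5 mm up while advancing.

Request:
carry_out(commands=[[0.0017, 0.0005, 0.0002, 0, 0, 0], [0.0033, 0.001, 0.0008, 0, 0, 0], [0.005, 0.0015, 0.0017, 0, 0, 0], [0.006, 0.0015, 0.0024, 0, 0, 0], [0.0066, 0.0015, 0.0028, 0, 0, 0]])

```text
time: 7.75
tool_pos: [0.5418, 0.0892, 0.1534]
ee_rot: [3.141, -0.611, 0.152]
wrist_force: [0.2, -0.0, -1.4]
width: 0.0257
finger_force: 30.0
```

Run:
```python
from h import *
sample(6)
```

```text
t 8.05 F 0.24 +- 0.2 cap [225.25 158.76] d -0.002 lat 0.0014 dz -0.0017 My [-0.059  0.597 -0.039]
```

Request:
carry_out(commands=[[0.0008, 0, 0.0006, 0, 0, 0], [0.0016, 0, 0.0012, 0, 0, 0], [0.0025, 0, 0.0017, 0, 0, 0], [0.0033, 0, 0.0023, 0, 0, 0], [0.0041, 0, 0.0029, 0, 0, 0]])

```text
time: 8.55
tool_pos: [0.5467, 0.09, 0.1535]
ee_rot: [3.141, -0.612, 0.152]
wrist_force: [-0.7, 0.0, -2.5]
width: 0.0254
finger_force: 30.0
```

Run:
```python
from h import *
sample(6)
```

```text
t 8.85 F 0.42 +- 0.2 cap [224.8  156.83] d -0.007 lat 0.0014 dz -0.0016 My [-0.103  0.655  0.004]
```

Request:
carry_out(commands=[[0.0007, 0, 0.0005, 0, 0, 0], [0.0013, 0, 0.0009, 0, 0, 0], [0.002, 0, 0.0014, 0, 0, 0], [0.0026, 0, 0.0018, 0, 0, 0], [0.0026, 0, 0.0018, 0, 0, 0]])

```text
time: 9.35
tool_pos: [0.5498, 0.0905, 0.1535]
ee_rot: [3.141, -0.612, 0.152]
wrist_force: [-0.5, -0.5, -2.2]
width: 0.0255
finger_force: 30.0
```

Run:
```python
from h import *
sample(6)
```

```text
t 9.65 F 0.41 +- 0.12 cap [224.44 155.42] d -0.0102 lat 0.0015 dz -0.0017 My [-0.077  0.663 -0.023]
```

Request:
carry_out(commands=[[0.0007, 0, 0.0005, 0, 0, 0], [0.0013, 0, 0.0009, 0, 0, 0], [0.002, 0, 0.0014, 0, 0, 0], [0.0026, 0, 0.0018, 0, 0, 0], [0.0026, 0, 0.0018, 0, 0, 0]])

```text
time: 10.15
tool_pos: [0.5529, 0.0909, 0.1535]
ee_rot: [3.141, -0.612, 0.152]
wrist_force: [-0.5, 0.4, -1.3]
width: 0.026
finger_force: 30.0
```

Run:
```python
from h import *
sample(6)
```

```text
t 10.45 F 0.42 +- 0.26 cap [224.08 154.06] d -0.0134 lat 0.0014 dz -0.0017 My [-0.109  0.664 -0.007]
```

Request:
carry_out(commands=[[0.0007, 0, 0.0005, 0, 0, 0], [0.0013, 0, 0.0009, 0, 0, 0], [0.002, 0, 0.0014, 0, 0, 0], [0.0026, 0, 0.0018, 0, 0, 0], [0.0026, 0, 0.0018, 0, 0, 0]])

```text
time: 10.95
tool_pos: [0.5561, 0.0914, 0.1536]
ee_rot: [3.141, -0.612, 0.152]
wrist_force: [-0.4, -0.2, -2.3]
width: 0.026
finger_force: 30.0
```

Run:
```python
from h import *
sample(6)
```

```text
t 11.25 F 0.02 +- 0.19 cap [223.73 152.72] d -0.0165 lat 0.0015 dz -0.0017 My [-0.155  0.612  0.03 ]
```

Request:
carry_out(commands=[[0.0007, 0, 0.0005, 0, 0, 0], [0.0013, 0, 0.0009, 0, 0, 0], [0.002, 0, 0.0014, 0, 0, 0], [0.0026, 0, 0.0018, 0, 0, 0], [0.0026, 0, 0.0018, 0, 0, 0]])

```text
time: 11.75
tool_pos: [0.559, 0.0918, 0.1535]
ee_rot: [3.141, -0.611, 0.152]
wrist_force: [-3.2, -0.1, 0.6]
width: 0.0257
finger_force: 30.0
```

Run:
```python
from h import *
sample(6)
```

```text
t 12.05 F 2.4 +- 0.2 cap [223.66 152.39] d -0.0196 lat 0.0015 dz -0.0016 My [-0.11   0.899  0.004]
```

The bottle has reached the stop: the cap no longer moves and the force is rising. I add 1.7 mm and hold.

Request:
carry_out(commands=[[0.0003, 0, 0.0002, 0, 0, 0], [0.0007, 0, 0.0005, 0, 0, 0], [0.001, 0, 0.0007, 0, 0, 0], [0.0014, 0, 0.001, 0, 0, 0], [0.0014, 0, 0.001, 0, 0, 0]])

```text
time: 12.55
tool_pos: [0.5607, 0.0921, 0.1535]
ee_rot: [3.141, -0.611, 0.152]
wrist_force: [-3.3, -0.5, -1.0]
width: 0.0256
finger_force: 30.0
```

Run:
```python
from h import *
sample(8)
```

```text
t 12.95 F 3.91 +- 0.18 cap [223.63 152.25] d -0.0214 lat 0.0015 dz -0.0017 My [-0.249  1.177 -0.009]
```

Request:
carry_out(commands=[[0, 0, 0, 0, 0, 0], [0, 0, 0, 0, 0, 0], [0, 0, 0, 0, 0, 0], [0, 0, 0, 0, 0, 0], [0, 0, 0, 0, 0, 0]])

```text
time: 13.45
tool_pos: [0.5608, 0.0921, 0.1536]
ee_rot: [3.141, -0.612, 0.152]
wrist_force: [-3.8, -1.1, -0.8]
width: 0.0253
finger_force: 30.0
```

Request:
carry_out(commands=[[0, 0, 0, 0, 0, 0], [0, 0, 0, 0, 0, 0], [0, 0, 0, 0, 0, 0], [0, 0, 0, 0, 0, 0], [0, 0, 0, 0, 0, 0]])

```text
time: 13.95
tool_pos: [0.5608, 0.0921, 0.1535]
ee_rot: [3.141, -0.612, 0.152]
wrist_force: [-4.4, 0.2, -0.0]
width: 0.0254
finger_force: 30.0
```

Request:
carry_out(commands=[[0, 0, 0, 0, 0, 0], [0, 0, 0, 0, 0, 0], [0, 0, 0, 0, 0, 0], [0, 0, 0, 0, 0, 0], [0, 0, 0, 0, 0, 0]])

```text
time: 14.45
tool_pos: [0.5608, 0.0921, 0.1536]
ee_rot: [3.141, -0.612, 0.152]
wrist_force: [-4.4, -0.8, -0.4]
width: 0.0259
finger_force: 30.0
```

Request:
carry_out(commands=[[0, 0, 0, 0, 0, 0], [0, 0, 0, 0, 0, 0], [0, 0, 0, 0, 0, 0], [0, 0, 0, 0, 0, 0], [0, 0, 0, 0, 0, 0]])

```text
time: 14.95
tool_pos: [0.5608, 0.0921, 0.1535]
ee_rot: [3.141, -0.612, 0.152]
wrist_force: [-4.0, -0.4, -0.7]
width: 0.0255
finger_force: 30.0
```

Run:
```python
from h import *;from bench import *
sample(4)
s=snapshot("side");cv2.imwrite("pics/p3.png",cv2.convertScaleAbs(cv2.resize(s["img"][165:225,285:345],(600,600),interpolation=cv2.INTER_CUBIC)[:,:,::-1],alpha=1.5,beta=-40))
p,R=now(get_obs());tip=p+(R*Ro.from_euler("x",np.pi)).apply(OFF)
print("tip crop",(proj(s,tip)-[285,165])*10)
for z in(.045,.06,.075):
  b=np.array([.6528,.1046,.05+z])+U*.0175;print(z,(proj(s,b)-[285,165])*10)
```

```text
t 15.15 F 4.16 +- 0.29 cap [223.62 152.23] d -0.0214 lat 0.0015 dz -0.0018 My [-0.238  1.172 -0.03 ]
tip crop [212.87185091 214.0397047 ]
0.045 [202.13335808 268.4212979 ]
0.06 [203.41069938 224.33332427]
0.075 [204.70396787 179.69561662]
```

View pics/p3.png

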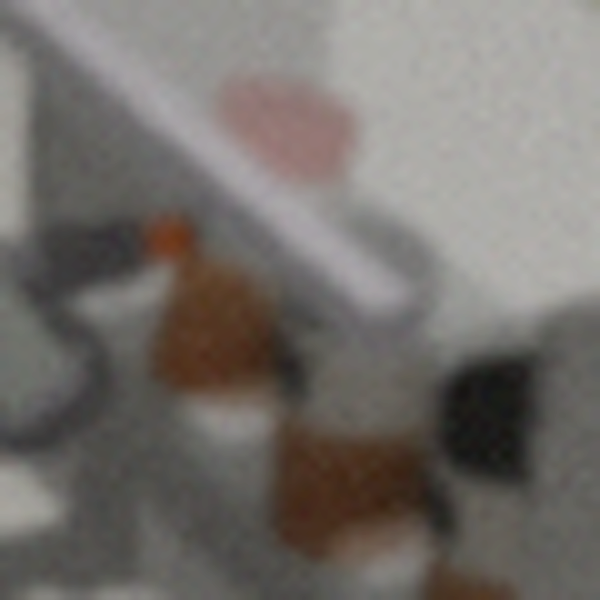

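The crop shows the nose (orange, (170,235)) on the bottle, but the brown lower part (150–290, 260–390) looks tilted. I'll fit the bottle's tilt before going on.

```bash
cat >> h.py <<'E'
def brown(c):
    i=cv2.GaussianBlur(c["img"],(0,0),.7).astype(int);m=((i[...,0]-i[...,2])>28)&(i[...,0]<150)
    k=np.zeros(m.shape,np.uint8);k[186:210,296:315]=1;return (m*k).astype(np.uint8)
def model(c,s,th,S=8,lat=0,x0=(.675,.108)):
    # bottle slid s along U, tilted th about its rear bottom edge
    a=np.linspace(0,2*np.pi,60);pts=[]
    for z in(0.0015,.045):
        q=np.c_[.0225*np.cos(a)-.0225,.0225*np.sin(a),np.full(60,z)];pts.append(q)
    q=np.vstack(pts);q=Ro.from_euler("y",th).apply(q)+[.0225+s,lat,.05]
    w=Ro.from_euler("z",PSI).apply(q)+[*x0,0]
    uv=proj(c,w);h=cv2.convexHull(np.float32((uv-[290,180]+.5)*S))[:,0]
    m=np.zeros((40*S,40*S),np.uint8);cv2.fillConvexPoly(m,np.int32(h),1)
    # hide label part: points above the z=.045 front rim
    top=np.float32((uv[60:]-[290,180]+.5)*S);cv2.fillConvexPoly(m,np.int32(cv2.convexHull(top)[:,0]),0)
    return cv2.resize(m.astype(np.float32),(40,40),interpolation=cv2.INTER_AREA)
def fit(c,lab):
    b=brown(c)[180:220,290:330].astype(np.float32);R=[]
    for s in np.arange(-.008,.028,.002):
        for th in np.arange(0,.36,.04):
            for lat in(-.004,-.002,0,.002,.004):
                R.append((np.abs(model(c,s,th,4,lat)-b).sum(),round(s,3),round(th,2),lat))
    R.sort();print(lab,b.sum(),R[:6],"best th0",min(r for r in R if r[2]==0))
E
python3 - <<'E'
from h import *;from bench import *
s=snapshot("side");t=snapshot("top");np.savez("side3",**s);np.savez("top3",**t)
for n in("side0","side3"):
    c=load(n);fit(c,n);b=brown(c)[185:212,294:316]
    print("\n".join("".join(".#"[x] for x in r) for r in b))
E
```

```text
side0 18.0 [(np.float32(168.0625), np.float64(0.012), np.float64(0.0), 0.004), (np.float32(169.125), np.float64(0.006), np.float64(0.0), 0.004), (np.float32(169.1875), np.float64(0.01), np.float64(0.0), 0.002), (np.float32(169.3125), np.float64(0.004), np.float64(0.0), 0.002), (np.float32(169.5), np.float64(0.008), np.float64(0.0), 0), (np.float32(170.4375), np.float64(0.01), np.float64(0.0), 0.004)] best th0 (np.float32(168.0625), np.float64(0.012), np.float64(0.0), 0.004)
......................
......................
......................
......................
......................
......................
......................
......................
......................
......................
......................
......................
.........#............
.........##...........
.........####.........
........######........
.........####.........
...........#..........
......................
......................
......................
......................
......................
......................
......................
......................
......................

[... 406 characters left out ...]
04)] best th0 (np.float32(142.0625), np.float64(0.012), np.float64(0.0), 0.004)
......................
......................
.......##.............
......####............
......####............
.......####...........
.........##...........
.........###..........
..........#####.......
..........#####.......
..........######......
.........#######......
.........#######......
.........#######......
........########......
........########......
........########......
.........######.......
...........#.#........
......................
......................
......................
......................
......................
......................
......................
......................
```

Run:
```python
from h import *
for n in("side0","side3"):
    i=cv2.GaussianBlur(load(n)["img"],(0,0),.6).astype(int)[168:212,292:322];d=i[...,0]-i[...,2]
    print(n);print("\n".join(str(168+r).rjust(3)+" "+"".join(" .:+*#%@"[min(7,max(0,x//7))] for x in d[r]) for r in range(44)))
```

```text
side0
168                               
169                               
170                               
171                               
172                               
173                               
174              ......           
175             ...:::...         
176              ..::::::..       
177               ..:::::..       
178                ..:::::.       
179                 ..::::.       
180                   .:::.       
181                   ..::.       
182                    ....       
183         ...          .        
184        .....                  
185         .....                 
186          ....                 
187            ..                 
188             .                 
189                               
190                               
191             ...               
192         ... .....             
193        ...........            
194        .:::.........          
195        .:++::::::::..         
196        :++++++++++::..        
197       ..:++*+*+++++:..        
198       ..:++****++++:..        
199      
[... 1291 characters left out ...]

192         .:+****++:..          
193         ..:******+::.         
194         ..+******++:..        
195         .:+*******+::.        
196         .:+*******++:.        
197         .:********++:..       
198         .+*********+:..       
199        .:+*********+:..       
200        .:+*##*****++:. .      
201        .:+**#*****+:.    .    
202        .:+********+:..    .   
203         .:++*****++:..        
204          ..:::++++::..     .. 
205            ....:::::...    .  
206               ................
207                    ..:::......
208                     .:++::::::
209                     .:+++++++:
210                    ..+++++++++
211                    .:+++*****+
```

```bash
cat >> h.py <<'E'
def brown(c):
    i=cv2.GaussianBlur(c["img"],(0,0),.6).astype(int);m=((i[...,0]-i[...,2])>17)
    k=np.zeros(m.shape,np.uint8);k[191:208,296:309]=1;k[191:206,296:314]=1;return (m*k).astype(np.uint8)
E
python3 - <<'E'
from h import *
from scipy.optimize import least_squares
for n in("side0","side3"): fit(load(n),n)
t=load("top3");s=load("side3")
for q in([313.5,177.7],[313.5,176.5]):
  r=least_squares(lambda X:np.r_[proj(t,X)-[223.63,152.24],proj(s,X)-q],[.7,.1,.14]);print("cap",r.x,np.abs(r.fun).max())
for sl,th in((0,.28),(.004,.2),(.01,.12),(.0175,0)):
  q=Ro.from_euler("y",th).apply([-.0225,0,.092])+[.0225+sl,0,.05];w=Ro.from_euler("z",PSI).apply(q)+[.675,.108,0];print(sl,th,w,proj(t,w)-[223.63,152.24],proj(s,w))
w=np.array([.675,.108,.142]);print("start",proj(t,w))
E
```

```text
side0 130.0 [(np.float32(59.625), np.float64(0.0), np.float64(0.0), 0.002), (np.float32(60.125), np.float64(0.0), np.float64(0.0), 0.004), (np.float32(60.3125), np.float64(0.002), np.float64(0.0), 0), (np.float32(60.5), np.float64(0.002), np.float64(0.0), 0.002), (np.float32(60.5625), np.float64(-0.002), np.float64(0.0), 0.004), (np.float32(60.6875), np.float64(0.0), np.float64(0.0), 0)] best th0 (np.float32(59.625), np.float64(0.0), np.float64(0.0), 0.002)
side3 139.0 [(np.float32(66.25), np.float64(-0.004), np.float64(0.28), 0.004), (np.float32(66.875), np.float64(0.0), np.float64(0.24), 0.004), (np.float32(67.4375), np.float64(0.002), np.float64(0.2), 0.004), (np.float32(67.6875), np.float64(0.004), np.float64(0.2), 0.004), (np.float32(68.75), np.float64(0.004), np.float64(0.16), 0.004), (np.float32(69.0625), np.float64(-0.006), np.float64(0.32), 0.004)] best th0 (np.float32(103.8125), np.float64(0.008), np.float64(0.0), 0.004)
cap [0.69403222 0.11230072 0.13607066] 0.929115857670979
cap [0.69354124 0.111808   0.14035888] 0.9756824520819691
0 0.28 [0.70099773 0.11198237 0.1446351 ] [ 0.07505003 -3.69370406] [314.91103581 174.91200292]
0.004 0.2 [0.69746405 0.11144108 0.14463619] [ 0.26603776 -2.47346709] [313.85965235 175.15325938]
0.01 0.12 [0.69593118 0.11120627 0.14403192] [ 0.37104374 -1.91385552] [313.39564606 175.44113959]
0.0175 0 [0.69229823 0.11064977 0.142     ] [ 0.64144718 -0.55973698] [312.28827719 176.30528821]
start [225.20573135 157.64830421]
```

The bottle tilted about 0.2 rad instead of sliding upright, so that press is doubtful. I'll back off gently, let the bottle settle, and push again lower with a slight downward bias.

Request:
carry_out(commands=[[-0.0025, 0, -0.0017, 0, 0, 0], [-0.005, 0, -0.0034, 0, 0, 0], [-0.0075, 0, -0.0052, 0, 0, 0], [-0.01, 0, -0.007, 0, 0, 0], [-0.0125, 0, -0.0087, 0, 0, 0]])

```text
time: 15.8
tool_pos: [0.5457, 0.0898, 0.1538]
ee_rot: [3.141, -0.612, 0.152]
wrist_force: [0.1, 0.4, -2.2]
width: 0.0256
finger_force: 30.0
```

Request:
carry_out(commands=[[-0.0025, 0, -0.0017, 0, 0, 0], [-0.005, 0, -0.0034, 0, 0, 0], [-0.0075, 0, -0.0052, 0, 0, 0], [-0.01, 0, -0.007, 0, 0, 0], [-0.0125, 0, -0.0087, 0, 0, 0]])

```text
time: 16.3
tool_pos: [0.5305, 0.0875, 0.1535]
ee_rot: [3.141, -0.612, 0.152]
wrist_force: [-0.1, -0.1, -2.2]
width: 0.0257
finger_force: 30.0
```

```bash
cat >> h.py <<'E'
def show(s):
    i=cv2.GaussianBlur(s["img"],(0,0),.6).astype(int)[172:212,292:322];d=i[...,0]-i[...,2]
    print("\n".join(str(172+r).rjust(3)+" "+"".join(" .:+*#%@"[min(7,max(0,x//7))] for x in d[r]) for r in range(40)))
E
python3 - <<'E'
from h import *;from bench import *
sample(3);s=snapshot("side");fit(s,"now");show(s)
E
```

```text
t 16.45 F -0.29 +- 0.27 cap [224.95 158.17] d 0.0091 lat 0.0015 dz -0.0018 My [-0.064  0.582  0.082]
now 124.0 [(np.float32(65.125), np.float64(0.0), np.float64(0.0), 0.004), (np.float32(65.3125), np.float64(0.002), np.float64(0.0), 0.004), (np.float32(65.4375), np.float64(-0.002), np.float64(0.04), 0.004), (np.float32(65.625), np.float64(0.0), np.float64(0.0), 0.002), (np.float32(65.875), np.float64(0.002), np.float64(0.0), 0.002), (np.float32(66.3125), np.float64(0.002), np.float64(0.0), 0)] best th0 (np.float32(65.125), np.float64(0.0), np.float64(0.0), 0.004)
172                               
173                               
174              ......           
175             ....:....         
176              ..::::::..       
177               ..::::::.       
178                ..:::::.       
179                 ..::::.       
180                  ..:::.       
181                   ..::.       
182                     ...       
183         ...                   
184         ....                  
185          ...                  
186           ..                  
187 .
[... 169 characters left out ...]

192 ***:.   ...... .              
193 :::.   ...........            
194 ..     .::::........          
195        .::::::::::...         
196        .:+++++++++::.         
197        .:+*++++++++::.        
198        .++**+**++++:...       
199       ..:++**++++++:..        
200        .:+*****++++:..        
201       ..+++*****+++:.     .   
202       ..+++****+++::.    ..   
203       .::+**+*++++::.    .. . 
204       ..:++**+++++::.. .. ..  
205        .:++++++++::::.....  ..
206         .::+++:+:::::......  .
207         ....:::::...::::......
208           . .........:+:::::::
209                    ..:++++++++
210                    .::++++++++
211                    .:+++****++
```

Request:
carry_out(commands=[[0.0014, 0, 0.0026, 0, 0, 0], [0.0029, 0, 0.0053, 0, 0, 0], [0.0043, 0, 0.0079, 0, 0, 0], [0.0043, 0, 0.0079, 0, 0, 0], [0.0043, 0, 0.0079, 0, 0, 0]])

```text
time: 17.0
tool_pos: [0.5387, 0.0888, 0.1492]
ee_rot: [3.141, -0.611, 0.152]
wrist_force: [-0.2, 0.4, -2.3]
width: 0.0255
finger_force: 30.0
```

Request:
carry_out(commands=[[0.0008, 0, 0.0007, 0, 0, 0], [0.0016, 0, 0.0014, 0, 0, 0], [0.0021, 0, 0.0023, 0, 0, 0], [0.0024, 0, 0.0033, 0, 0, 0], [0.0026, 0, 0.0042, 0, 0, 0]])

```text
time: 17.5
tool_pos: [0.5432, 0.0894, 0.1474]
ee_rot: [3.141, -0.612, 0.152]
wrist_force: [-0.0, 0.2, -1.8]
width: 0.0258
finger_force: 30.0
```

Request:
carry_out(commands=[[0.0007, 0, 0.0006, 0, 0, 0], [0.0015, 0, 0.0013, 0, 0, 0], [0.0022, 0, 0.0019, 0, 0, 0], [0.0029, 0, 0.0026, 0, 0, 0], [0.0036, 0, 0.0032, 0, 0, 0]])

```text
time: 18.0
tool_pos: [0.548, 0.0901, 0.147]
ee_rot: [3.141, -0.612, 0.152]
wrist_force: [-1.0, -0.2, -2.0]
width: 0.0257
finger_force: 30.0
```

Run:
```python
from h import *;from bench import *
sample(6);s=snapshot("side");fit(s,"now");show(s)
```

```text
t 18.3 F 0.13 +- 0.09 cap [224.49 156.14] d -0.0083 lat 0.0015 dz 0.0049 My [-0.084  0.692  0.021]
now 154.0 [(np.float32(65.1875), np.float64(-0.008), np.float64(0.16), 0.004), (np.float32(65.875), np.float64(-0.006), np.float64(0.16), 0.004), (np.float32(65.9375), np.float64(-0.008), np.float64(0.2), 0.004), (np.float32(66.4375), np.float64(-0.002), np.float64(0.12), 0.004), (np.float32(66.6875), np.float64(-0.004), np.float64(0.12), 0.004), (np.float32(66.6875), np.float64(-0.004), np.float64(0.16), 0.004)] best th0 (np.float32(83.25), np.float64(0.004), np.float64(0.0), 0.004)
172                               
173              ..... .          
174             ............      
175             ..:::::::....     
176              .:::::::::..     
177               ..::::::::.     
178                ..:::::::..    
179                 ..::::::..    
180                  ..:::::.     
181                    .::::.     
182                     .:::.     
183                      ....     
184                               
185                               
186                   
[... 187 characters left out ...]

192    :#%%%#*+:......            
193    :+*****++:::.....          
194    .::::++++++:::::..         
195      ...:+****++++::.         
196        .:+******+++:..        
197        .:+******+++:..        
198        .:+*******++:..        
199        .:+******+++:...       
200       ..:+******+++:..        
201       ..++******+++:..  ..    
202        .++*******++:..      ..
203       ..:+******+++:.     ....
204        .:+++++++++::..  ......
205         .::++++++:::..........
206          ..:::::::::::........
207            ..........:::......
208                    ..:+:::::::
209                     .:++++++++
210                    ..:+**+++++
211                    .::++******
```

The bottle still tilts because base friction is high. I'll slide it to the stop by pushing low (about 32 mm up), then go up and press the label.

Request:
carry_out(commands=[[-0.0023, 0, -0.0016, 0, 0, 0], [-0.0046, 0, -0.0032, 0, 0, 0], [-0.007, 0, -0.0048, 0, 0, 0], [-0.0093, 0, -0.0064, 0, 0, 0], [-0.0115, 0, -0.008, 0, 0, 0]])

```text
time: 18.85
tool_pos: [0.5338, 0.088, 0.147]
ee_rot: [3.141, -0.612, 0.152]
wrist_force: [0.2, -0.3, -1.8]
width: 0.0257
finger_force: 30.0
```

Request:
carry_out(commands=[[-0.0026, 0, 0.0038, 0, 0, 0], [-0.0053, 0, 0.0075, 0, 0, 0], [-0.0079, 0, 0.0113, 0, 0, 0], [-0.0106, 0, 0.015, 0, 0, 0], [-0.0132, 0, 0.0188, 0, 0, 0]])

```text
time: 19.35
tool_pos: [0.5339, 0.088, 0.1232]
ee_rot: [3.141, -0.611, 0.152]
wrist_force: [-0.7, -0.4, -3.0]
width: 0.0256
finger_force: 30.0
```

Request:
carry_out(commands=[[0.0016, 0, 0.0011, 0, 0, 0], [0.0033, 0, 0.0023, 0, 0, 0], [0.0049, 0, 0.0034, 0, 0, 0], [0.0065, 0, 0.0046, 0, 0, 0], [0.0082, 0, 0.0057, 0, 0, 0]])

```text
time: 19.85
tool_pos: [0.5442, 0.0895, 0.1242]
ee_rot: [3.141, -0.612, 0.152]
wrist_force: [-1.0, -0.3, -2.6]
width: 0.0257
finger_force: 30.0
```

Request:
carry_out(commands=[[0.0011, 0, 0.0008, 0, 0, 0], [0.0022, 0, 0.0015, 0, 0, 0], [0.0033, 0, 0.0023, 0, 0, 0], [0.0044, 0, 0.0031, 0, 0, 0], [0.0055, 0, 0.0039, 0, 0, 0]])

```text
time: 20.35
tool_pos: [0.5507, 0.0906, 0.124]
ee_rot: [3.141, -0.612, 0.152]
wrist_force: [-0.8, -0.7, -2.4]
width: 0.0258
finger_force: 30.0
```

Run:
```python
from h import *;from bench import *
sample(5);s=snapshot("side");show(s)
```

```text
t 20.6 F -0.25 +- 0.23 cap [224.6 156.1] d -0.0111 lat 0.0015 dz 0.0278 My [-0.11   0.596 -0.033]
172                               
173               . .             
174              ..........       
175              ..::::::...      
176              ..::::::::..     
177               ..::::::::..    
178                ..:::::::..    
179                 ..::::::..    
180                   .:::::..    
181                   ..::::..    
182                    ..:::.     
183                      ....     
184                        .      
185                               
186                               
187                               
188                               
189                               
190                               
191                .              
192           .......             
193          ..........           
194         ..::::::::...         
195     ...:::+++++++:::.         
196    .:++*#*++++*++++:..        
197    .+##%%#*++*****++:.        
198    .+#@@%#*+******++:.        
199    .:#%##**+**+***++:.        
200     :+++++++****+++::.        
201     .....:++++***++::.  .     
202        ...:+++**++++:.    ... 
203          .:++*+++++:..      . 
204          .::+++++++::.   .  ..
205           .::++++++::.... ....
206           ..::::::::::........
207             ........::::......
208                    ..:+:::::::
209                    ..:++++++++
210                     :++++**+++
211                    .:+++****++
```

It is now sliding upright: the whole silhouette moved by about 2 px. I continue.

Request:
carry_out(commands=[[0.0008, 0, 0.0006, 0, 0, 0], [0.0016, 0, 0.0012, 0, 0, 0], [0.0025, 0, 0.0017, 0, 0, 0], [0.0033, 0, 0.0023, 0, 0, 0], [0.0041, 0, 0.0029, 0, 0, 0]])

```text
time: 21.15
tool_pos: [0.5556, 0.0913, 0.1239]
ee_rot: [3.141, -0.612, 0.152]
wrist_force: [-0.2, 0.3, -1.9]
width: 0.0262
finger_force: 30.0
```

Run:
```python
from h import *;from bench import *
sample(5)
```

```text
t 21.4 F 0.61 +- 0.1 cap [224.35 154.52] d -0.0162 lat 0.0015 dz 0.0278 My [-0.094  0.603 -0.021]
```

Request:
carry_out(commands=[[0.0005, 0, 0.0003, 0, 0, 0], [0.001, 0, 0.0007, 0, 0, 0], [0.0015, 0, 0.001, 0, 0, 0], [0.002, 0, 0.0014, 0, 0, 0], [0.0025, 0, 0.0017, 0, 0, 0]])

```text
time: 21.9
tool_pos: [0.5586, 0.0918, 0.124]
ee_rot: [3.141, -0.612, 0.152]
wrist_force: [-1.8, 0.2, -1.6]
width: 0.0257
finger_force: 30.0
```

Run:
```python
from h import *;from bench import *
sample(6)
```

```text
t 22.2 F 0.19 +- 0.22 cap [224.24 153.55] d -0.0192 lat 0.0015 dz 0.0278 My [-0.094  0.606 -0.008]
```

Request:
carry_out(commands=[[0.0005, 0, 0.0003, 0, 0, 0], [0.001, 0, 0.0007, 0, 0, 0], [0.0015, 0, 0.001, 0, 0, 0], [0.002, 0, 0.0014, 0, 0, 0], [0.0025, 0, 0.0017, 0, 0, 0]])

```text
time: 22.7
tool_pos: [0.5614, 0.0922, 0.1239]
ee_rot: [3.141, -0.611, 0.152]
wrist_force: [-1.6, -0.3, -1.2]
width: 0.0253
finger_force: 30.0
```

Run:
```python
from h import *;from bench import *
sample(6)
```

```text
t 23.0 F 1.61 +- 0.25 cap [224.15 152.91] d -0.0221 lat 0.0015 dz 0.0278 My [-0.122  0.74  -0.031]
```

The bottle is at the stop (about 15 mm back). I back off, rise 26 mm and press the label.

Request:
carry_out(commands=[[-0.0013, 0, -0.0009, 0, 0, 0], [-0.0026, 0, -0.0018, 0, 0, 0], [-0.004, 0, -0.0028, 0, 0, 0], [-0.0053, 0, -0.0037, 0, 0, 0], [-0.0066, 0, -0.0046, 0, 0, 0]])

```text
time: 23.5
tool_pos: [0.5534, 0.091, 0.1241]
ee_rot: [3.141, -0.612, 0.152]
wrist_force: [0.2, 0.5, -2.4]
width: 0.0255
finger_force: 30.0
```

Request:
carry_out(commands=[[0.003, 0, -0.0043, 0, 0, 0], [0.006, 0, -0.0085, 0, 0, 0], [0.009, 0, -0.0128, 0, 0, 0], [0.012, 0, -0.017, 0, 0, 0], [0.0149, 0, -0.0213, 0, 0, 0]])

```text
time: 24.0
tool_pos: [0.5537, 0.091, 0.1508]
ee_rot: [3.141, -0.612, 0.152]
wrist_force: [-0.1, 0.6, -2.7]
width: 0.0258
finger_force: 30.0
```

Request:
carry_out(commands=[[0.0013, 0, 0.0009, 0, 0, 0], [0.0026, 0, 0.0018, 0, 0, 0], [0.004, 0, 0.0028, 0, 0, 0], [0.0053, 0, 0.0037, 0, 0, 0], [0.0066, 0, 0.0046, 0, 0, 0]])

```text
time: 24.5
tool_pos: [0.5613, 0.0922, 0.1494]
ee_rot: [3.141, -0.61, 0.152]
wrist_force: [-1.8, 0.2, -2.0]
width: 0.0256
finger_force: 30.0
```

Run:
```python
from h import *;from bench import *
sample(8);show(snapshot("side"))
```

```text
t 24.9 F 1.34 +- 0.15 cap [224.12 152.9 ] d -0.0218 lat 0.0014 dz 0.0022 My [-0.103  0.882 -0.005]
172                               
173                 .........     
174               ...:::::::...   
175              ..:::::::::::..  
176               .::::::::::::.  
177               ..:::::::::::.  
178                ..::::::::::.. 
179                 ..:::+++:::.  
180                  ..::::::::.. 
181                    .::::+::.  
182                    ..:::+::.  
183                      ..:::..  
184                       .....   
185                               
186          ...                  
187        ..:::.                 
188        .+*#*+:                
189        :*%@%#+.               
190        :#%%%#+.               
191        :+****:.               
192        .:::::::...            
193         .....::::..           
194            ..:+++::..         
195             .:+++++:..        
196            ..:+++++::.        
197            ..:+++*++:.        
198            ..:++++++:.        
199            ..++*+**+:.        
200            ..++***++:.        
201            .:+++++++:.        
202            .:+++++++:.     .. 
203            ..:++++++:.    ....
204             ..:++++::.     ...
205              ..::::::... . ...
206                .....::........
207                  ...::::......
208                    ..:++::::::
209                     .:++++++++
210                     .:+++++++*
211                    .::++**+*+*
```

The bottle now stands upright at the stop. I press to 4 N and hold.

Request:
carry_out(commands=[[0.0005, 0, 0.0003, 0, 0, 0], [0.001, 0, 0.0007, 0, 0, 0], [0.0015, 0, 0.001, 0, 0, 0], [0.002, 0, 0.0014, 0, 0, 0], [0.002, 0, 0.0014, 0, 0, 0]])

```text
time: 25.45
tool_pos: [0.5637, 0.0926, 0.1497]
ee_rot: [3.141, -0.611, 0.152]
wrist_force: [-3.8, -1.0, -0.5]
width: 0.0259
finger_force: 30.0
```

Run:
```python
from h import *;from bench import *
sample(10);show(snapshot("side"))
```

```text
t 25.95 F 3.42 +- 0.18 cap [224.09 152.75] d -0.0245 lat 0.0015 dz 0.0019 My [-0.142  1.237  0.01 ]
172                   ..          
173                 .........     
174               ...:::::::...   
175              ..:::::::::::..  
176               .::::::::::::.  
177               ..:::::::::::.. 
178                ..::::::::::.. 
179                 ..:::::::::.. 
180                  ..::+++:::.  
181                   ..:::++::.  
182                    ..::::::.  
183                      ..:::..  
184                       .....   
185                               
186           .                   
187         ..::..                
188        .:***+:                
189        .+#%%#+.               
190        .+#%%#+.               
191        .:+**+:.               
192         .:::::....            
193          ....::::...          
194             .:+++::..         
195             .:+++++:.         
196             .+++++++:.        
197             .:++**++:.        
198             .:++***+:.        
199             .+++***+:.        
200            .:++**+++:.        
201            .:+++*+++:.    .   
202            .:++++++:..    .   
203             .:+++++::.    ... 
204             ..:++++::.     .. 
205              ..::::::... .   .
206                ....:::........
207                  ...::::......
208                    .::++::::::
209                    ..+++++++++
210                     :+++++++++
211                    ..++*++**++
```

Request:
carry_out(commands=[[0, 0, 0, 0, 0, 0], [0, 0, 0, 0, 0, 0], [0, 0, 0, 0, 0, 0], [0, 0, 0, 0, 0, 0], [0, 0, 0, 0, 0, 0]])

```text
time: 26.5
tool_pos: [0.5639, 0.0926, 0.15]
ee_rot: [3.141, -0.612, 0.152]
wrist_force: [-4.1, -0.7, -2.3]
width: 0.0257
finger_force: 30.0
```

Request:
carry_out(commands=[[0, 0, 0, 0, 0, 0], [0, 0, 0, 0, 0, 0], [0, 0, 0, 0, 0, 0], [0, 0, 0, 0, 0, 0], [0, 0, 0, 0, 0, 0]])

```text
time: 27.0
tool_pos: [0.5639, 0.0926, 0.15]
ee_rot: [3.141, -0.612, 0.152]
wrist_force: [-3.1, -1.3, -1.0]
width: 0.0256
finger_force: 30.0
```

Request:
carry_out(commands=[[0, 0, 0, 0, 0, 0], [0, 0, 0, 0, 0, 0], [0, 0, 0, 0, 0, 0], [0, 0, 0, 0, 0, 0], [0, 0, 0, 0, 0, 0]])

```text
time: 27.5
tool_pos: [0.5639, 0.0926, 0.15]
ee_rot: [3.141, -0.612, 0.152]
wrist_force: [-3.7, -0.6, -2.0]
width: 0.0258
finger_force: 30.0
```

Request:
carry_out(commands=[[0, 0, 0, 0, 0, 0], [0, 0, 0, 0, 0, 0], [0, 0, 0, 0, 0, 0], [0, 0, 0, 0, 0, 0], [0, 0, 0, 0, 0, 0]])

```text
time: 28.0
tool_pos: [0.5639, 0.0926, 0.15]
ee_rot: [3.141, -0.612, 0.152]
wrist_force: [-3.3, -0.6, -1.1]
width: 0.0259
finger_force: 30.0
```

Request:
carry_out(commands=[[-0.0013, 0, -0.0009, 0, 0, 0], [-0.004, 0, -0.0028, 0, 0, 0], [-0.008, 0, -0.0056, 0, 0, 0], [-0.014, 0, -0.0098, 0, 0, 0], [-0.022, 0, -0.0154, 0, 0, 0]])

```text
time: 28.5
tool_pos: [0.5371, 0.0884, 0.1504]
ee_rot: [3.141, -0.613, 0.152]
wrist_force: [0.0, -0.8, -2.4]
width: 0.0256
finger_force: 30.0
```

Run:
```python
from h import *;from bench import *
sample(1)
p,R=now(get_obs());D=down(-.489);g,L=press(.11)
plan(p,R,[(g,L,1),((.501,-.2465,.232),D,2),((.501,-.2465,.130),D,1)])
```

```text
t 28.55 F -0.25 +- 0.0 cap [224.17 153.01] d 0.004 lat 0.0013 dz 0.0019 My [-0.037  0.593  0.   ]
->  [0.4311 0.0706 0.1518] per row mm 21.209326711508982 deg 0.007231636276393054
[[-0.0171, 0.0003, -0.0125, 0.0001, -0.0001, 0.0], [-0.0343, 0.0007, -0.025, 0.0002, -0.0001, 0.0001], [-0.0514, 0.001, -0.0375, 0.0003, -0.0002, 0.0001], [-0.0686, 0.0014, -0.0499, 0.0004, -0.0002, 0.0002], [-0.0857, 0.0017, -0.0624, 0.0005, -0.0003, 0.0002]]
->  [ 0.501  -0.2465  0.232 ] per row mm 33.44988218231154 deg 5.031253080478324
[[0.0063, 0.0324, -0.0054, -0.0196, -0.059, 0.0621], [0.0126, 0.0648, -0.0107, -0.0391, -0.1179, 0.1241], [0.019, 0.0972, -0.0161, -0.0587, -0.1769, 0.1862], [0.0253, 0.1296, -0.0214, -0.0783, -0.2358, 0.2483], [0.0316, 0.162, -0.0268, -0.0978, -0.2948, 0.3103]]
[[0.0145, 0.0297, -0.0054, -0.0196, -0.059, 0.0621], [0.029, 0.0593, -0.0108, -0.0391, -0.1179, 0.1241], [0.0435, 0.089, -0.0162, -0.0587, -0.1769, 0.1862], [0.058, 0.1186, -0.0216, -0.0783, -0.2358, 0.2483], [0.0725, 0.1483, -0.027, -0.0978, -0.2948, 0.3103]]
->  [ 0.501  -0.2465  0.13  ] per row mm 20.400000000000002 deg 0.0
[[0.0, 0.0, 0.0204, 0.0, 0.0, 0.0], [0.0, 0.0, 0.0408, 0.0, 0.0, 0.0], [0.0, 0.0, 0.0612, 0.0, 0.0, 0.0], [0.0, 0.0, 0.0816, 0.0, 0.0, 0.0], [0.0, 0.0, 0.102, 0.0, 0.0, 0.0]]
```

Request:
carry_out(commands=[[-0.0171, 0, -0.0125, 0, 0, 0], [-0.0343, 0, -0.025, 0, 0, 0], [-0.0514, 0.001, -0.0375, 0, 0, 0], [-0.0686, 0.001, -0.05, 0, 0, 0], [-0.0857, 0.002, -0.0624, 0, 0, 0]])

```text
time: 29.05
tool_pos: [0.4319, 0.0705, 0.152]
ee_rot: [3.141, -0.613, 0.153]
wrist_force: [0.6, -0.2, -1.3]
width: 0.0257
finger_force: 30.0
```

Request:
carry_out(commands=[[0.0063, 0.0324, -0.0054, -0.0196, -0.059, 0.062], [0.0126, 0.0648, -0.0107, -0.039, -0.118, 0.124], [0.019, 0.0972, -0.0161, -0.0587, -0.177, 0.186], [0.0253, 0.1296, -0.0214, -0.0783, -0.236, 0.248], [0.0316, 0.162, -0.0268, -0.0978, -0.2948, 0.3103]])

```text
time: 29.55
tool_pos: [0.4681, -0.0896, 0.1934]
ee_rot: [-3.09, -0.306, -0.187]
wrist_force: [0.9, -0.1, -2.1]
width: 0.0258
finger_force: 30.0
```

Request:
carry_out(commands=[[0.0145, 0.0297, -0.0054, -0.0196, -0.059, 0.062], [0.029, 0.0593, -0.0108, -0.039, -0.118, 0.124], [0.0435, 0.089, -0.0162, -0.0587, -0.177, 0.186], [0.058, 0.1186, -0.0216, -0.0783, -0.236, 0.248], [0.0725, 0.1483, -0.027, -0.0978, -0.2948, 0.3103]])

```text
time: 30.05
tool_pos: [0.5034, -0.2482, 0.2333]
ee_rot: [3.141, -0.002, -0.492]
wrist_force: [0.8, -0.9, -0.8]
width: 0.0261
finger_force: 30.0
```

Request:
carry_out(commands=[[0, 0, 0.012, 0, 0, 0], [0, 0, 0.035, 0, 0, 0], [0, 0, 0.06, 0, 0, 0], [0, 0, 0.085, 0, 0, 0], [0, 0, 0.102, 0, 0, 0]])

```text
time: 30.55
tool_pos: [0.502, -0.2457, 0.1281]
ee_rot: [-3.141, -0.0, -0.489]
wrist_force: [-0.3, -0.5, -1.9]
width: 0.0254
finger_force: 30.0
```

Request:
carry_out(commands=[[0, 0, 0, 0, 0, 0], [0, 0, 0, 0, 0, 0], [0, 0, 0, 0, 0, 0], [0, 0, 0, 0, 0, 0], [0, 0, 0, 0, 0, 0]])

```text
time: 31.05
tool_pos: [0.5032, -0.2469, 0.1315]
ee_rot: [-3.142, -0.003, -0.489]
wrist_force: [0.2, -1.2, -2.2]
width: 0.0256
finger_force: 30.0
```

Run:
```python
from h import *;from bench import *
o=get_obs();p,R=now(o);print(o['time'],p,o['ee_rot'],o['wrist_force'],o['width'])
s=snapshot("side");P=cloud(s)
for z in np.arange(.035,.11,.012):
    m=(abs(P[...,0]-.50)<.03)&(abs(P[...,1]+.25)<.03)&(abs(P[...,2]-z)<.006);v,u=np.nonzero(m);print(round(z,3),m.sum(),np.median(P[m],0).round(4),u.min(),u.max())
plan(p,R,[((.501,-.2465,.1135),down(-.489),1)])
```

```text
31.05 [ 0.50324058 -0.24693426  0.13149393] [-3.14158596 -0.003267   -0.4891379 ] [ 0.24250617 -1.1696827  -2.23034233] 0.02562867691222392
0.035 163 [ 0.4927 -0.2589  0.0382] 277 296
0.047 61 [ 0.4941 -0.2559  0.0458] 278 303
0.059 90 [ 0.5043 -0.2608  0.0595] 281 303
0.071 100 [ 0.509  -0.2592  0.0714] 281 302
0.083 68 [ 0.4985 -0.2558  0.0822] 281 298
0.095 52 [ 0.4958 -0.2567  0.0947] 281 294
0.107 48 [ 0.4973 -0.2571  0.1059] 281 294
->  [ 0.501  -0.2465  0.1135] per row mm 3.627617084726758 deg 0.03747049245466473
[[-0.0004, 0.0001, 0.0036, 0.0, -0.0007, 0.0], [-0.0009, 0.0003, 0.0072, 0.0, -0.0013, -0.0001], [-0.0013, 0.0004, 0.0108, 0.0, -0.002, -0.0001], [-0.0018, 0.0005, 0.0144, 0.0, -0.0026, -0.0001], [-0.0022, 0.0007, 0.018, 0.0, -0.0033, -0.0001]]
```

The handle is vertical. I lower onto the pad.

Request:
carry_out(commands=[[-0.0005, 0, 0.004, 0, 0, 0], [-0.001, 0, 0.008, 0, 0, 0], [-0.0015, 0, 0.012, 0, -0.002, 0], [-0.002, 0, 0.015, 0, -0.003, 0], [-0.002, 0, 0.017, 0, -0.003, 0]])

```text
time: 31.6
tool_pos: [0.5006, -0.2455, 0.1126]
ee_rot: [-3.141, 0.003, -0.489]
wrist_force: [-2.6, 0.7, 6.5]
width: 0.0256
finger_force: 30.0
```

Request:
carry_out(commands=[[0, 0, 0.0005, 0, 0, 0], [0, 0, 0.001, 0, 0, 0], [0, 0, 0.0015, 0, 0, 0], [0, 0, 0.0015, 0, 0, 0], [0, 0, 0.0015, 0, 0, 0]])

```text
time: 32.1
tool_pos: [0.5011, -0.2458, 0.1126]
ee_rot: [-3.142, 0.001, -0.489]
wrist_force: [-2.3, 0.6, 4.8]
width: 0.0259
finger_force: 30.0
```

Run:
```python
from h import *;from bench import *
F=[]
for k in range(6): snapshot("top");o=get_obs();F.append(o['wrist_force'])
print(o['time'],o['tool_pos'],o['ee_rot'],np.mean(F,0))
```

```text
32.4 [ 0.50114987 -0.24581636  0.11263127] [-3.14151935e+00  9.98067483e-04 -4.89192243e-01] [-1.45745709  0.73684496  5.20096921]
```

Contact made (about 7 N). I open and withdraw upwards.

Request:
carry_out(commands=[[0, 0, -0.0005, 0, 0, 0], [0, 0, -0.0005, 0, 0, 0], [0, 0, -0.0005, 0, 0, 0], [0, 0, -0.0005, 0, 0, 0], [0, 0, -0.0005, 0, 0, 0]], jaw=1)

```text
time: 32.9
tool_pos: [0.5008, -0.2456, 0.1119]
ee_rot: [-3.141, 0.003, -0.489]
wrist_force: [1.3, 0.1, 0.7]
width: 0.0624
finger_force: 0.0
```

Request:
carry_out(commands=[[0, 0, 0, 0, 0, 0], [0, 0, 0, 0, 0, 0], [0, 0, 0, 0, 0, 0], [0, 0, 0, 0, 0, 0], [0, 0, 0, 0, 0, 0]])

```text
time: 33.4
tool_pos: [0.5009, -0.2457, 0.1123]
ee_rot: [-3.141, 0.002, -0.489]
wrist_force: [0.2, -0.0, 0.8]
width: 0.0941
finger_force: 0.0
```

Request:
carry_out(commands=[[0, 0, -0.015, 0, 0, 0], [0, 0, -0.035, 0, 0, 0], [0, 0, -0.06, 0, 0, 0], [0, 0, -0.085, 0, 0, 0], [0, 0, -0.11, 0, 0, 0]])

```text
time: 33.9
tool_pos: [0.5012, -0.2458, 0.2247]
ee_rot: [-3.142, 0.001, -0.489]
wrist_force: [0.2, -1.1, 0.7]
width: 0.0941
finger_force: 0.0
```

Request:
carry_out(commands=[[-0.03, 0, -0.01, 0, 0, 0], [-0.06, 0, -0.02, 0, 0, 0], [-0.09, 0, -0.03, 0, 0, 0], [-0.12, 0, -0.03, 0, 0, 0], [-0.15, 0, -0.03, 0, 0, 0]])

```text
time: 34.4
tool_pos: [0.368, -0.175, 0.2545]
ee_rot: [3.141, -0.001, -0.489]
wrist_force: [-0.9, -0.1, -0.0]
width: 0.0938
finger_force: 0.0
```

Run:
```python
from h import *;from bench import *
snapshot("top");o=get_obs();print(o['time'],o['tool_pos'],o['width'],o['wrist_force'])
for nm in("top","side"):
    c=snapshot(nm);c0=load(nm+"0");P=cloud(c);im=c["img"].astype(int)
    m=(abs(P[...,0]-.505)<.04)&(abs(P[...,1]+.24)<.04);Q=P[m&(P[...,2]>.145)&(P[...,2]<.17)];w=m&(P[...,2]>.145)&(im.min(-1)>150);v,u=np.nonzero(w)
    print(nm,"handle top",len(Q),np.median(Q,0),u.mean() if len(u) else 0,v.mean() if len(u) else 0)
    i=im;mo=(i[...,0]-i[...,2]>60)&(i[...,0]>110)&m|((i[...,0]-i[...,2]>60)&(abs(P[...,0]-.55)<.04)&(abs(P[...,1]+.27)<.04)&(P[...,2]<.06));v,u=np.nonzero(mo);print(" orange",len(u),u.mean(),v.mean())
    np.savez(nm+"9",**c)
t,s=load("top9"),load("side9")
cv2.imwrite("pics/end.png",np.hstack([cv2.resize(t["img"][105:275,140:410],(476,300)),cv2.resize(s["img"][140:360,215:390],(239,300))])[:,:,::-1])
show(s)
```

```text
34.45 [ 0.36490942 -0.17302405  0.25516294] 0.09364317497827006 [-1.48825892  1.8474397  -0.15931511]
top handle top 89 [ 0.49297923 -0.24502112  0.15537966] 348.94029850746267 219.53731343283582
 orange 14 352.7142857142857 202.5
side handle top 127 [ 0.49447941 -0.24992851  0.15481808] 0 0
 orange 25 310.56 304.76
172                               
173                 ........      
174               ...::::::....   
175              ..:::::::::::..  
176              ..::::::::::::.  
177               ..:::::::+:::.. 
178                ..:::::::++:.. 
179                 ..:::::::::.  
180                  ..::++:++:.  
181                   ..::++:::.  
182                    ..::::::.  
183                      .::::.   
184                       .....   
185                               
186                               
187                               
188                               
189                               
190                               
191             ....              
192             ......            
193             .::::..           
194            ..:+++::..         
195             .:+++++:.         
196             .:+++++::.        
197            .::++++++:.        
198            ..:++**++:.        
199             :++****+:.        
200             :+++**++:.        
201            ..:+***++:.        
202            .::++**++:.    .   
203            ..:+++++::.    .. .
204             ..::+++::.    . ..
205              ..::::::..  ..  .
206               .....:::........
207                  ....:::......
208                     .:++::::::
209                    ..:++++++++
210                    ..+++++++++
211                    ..++++++**+
```

The reader stands upright about 5 mm from the pad centre, since its handle top and nose shifted by the same amount. The bottle stands upright in its pocket and the arm is clear. I let it settle and hand in.

Request:
carry_out(commands=[[0, 0, 0, 0, 0, 0], [0, 0, 0, 0, 0, 0], [0, 0, 0, 0, 0, 0], [0, 0, 0, 0, 0, 0], [0, 0, 0, 0, 0, 0]])

```text
time: 35.05
tool_pos: [0.369, -0.1755, 0.2522]
ee_rot: [-3.141, 0.003, -0.489]
wrist_force: [0.0, 0.3, 0.4]
width: 0.0938
finger_force: 0.0
```

```bash
python3 -c "
from bench import *
print(close_job())"
```

```text
the job is handed in; nothing more can be done
None
```

The job is handed in at 35 s, with no verdict returned: I pressed the barcode at about 4 N for over 2 s with the bottle upright against its stop (a first press had tilted it, so I repeated it), then stood the reader upright on its pad about 5 mm off centre and let go; I did not re-measure the bystanders at the end.

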